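# Tighten the view cell's window bolts crosswise

## Robot

A 7-joint arm with a two-finger parallel gripper is mounted at the origin on the work surface. World frame = base frame: x ahead of the robot, y to its left, z up, the work surface at z = 0. Lengths are in m, angles in rad, forces in N, time in s.
With the tool pointing down it reaches from about 0.4 to 0.85 m from the base axis. Payload 10.4 kg.
Tool frame: the origin (TCP) lies midway between the tips of the shut fingers; the grasp point (between the pads) lies 19 mm behind it; z points along the fingers, y is the line along which they close (so a half turn about z gives the same grasp; the last joint's range is limited). The gripper opens to 87 mm and grips with 3 to 60 N. Pads are 19 mm wide; open, the fingers measure 117 mm over their backs; the gripper's body (75 mm by 190 mm) begins 51 mm behind the grasp point.
Start: joints at [1.144, 0.332, -0.065, 1.46, 0.022, 1.35, -0.088], TCP at [0.246, -0.575, 0.223] pointing down, gripper open.
Joint ranges: [-2.6, 2.6], [-0.5, 2.12], [-1.47, 1.34], [0.16, 2.42], [-1.27, 4.41], [0.06, 2.06], [-2.6, 2.6]. Speed limits (rad/s): [2.22, 2.22, 2.79, 2.79, 3.14, 3.14, 3.14].

## Interface

Orientations are given as a unit quaternion [x, y, z, w].
In Python, from bench import sensors, eyes, order gives the robot as it stands.
- The arm moves only by the tool arm_command, never from a script. Its argument "steps" is a list of rows, each an object with "rot": the turn, a rotation vector about the world's x, y, z in degrees, a list of three; "slide": the shift along the world's x, y, z in m, a list of three; "grip": the opening, from 0 (shut) to 1 (fully open). A call has exactly 8 rows; each row shifts and turns the commanded pose from where the row before left it; what a row does not reach is not made up. A row lasts 1/8 s, in which the tool goes at most 62.5 mm and 10.7 degrees, less where a joint would pass 70% of its speed; a pose out of reach is approached as far as the arm can. A call with a gripper value outside its range is refused whole. The fingers move at their own pace and stop on an object; "newtons" is the grip in N (left out, the last holds). Time passes only in rows, so rows that do not move let the fingers close, or fill a call up. It gives the time, the measured TCP pose, the force, the opening and the grip force at its end, in the units of the state.
- sensors.read_state(): the state, without advancing time (a new reading comes with each control period).
- eyes.camera(name): name is "side" or "top" or "wrist"; returns a dict with "pixels" (384x512x3 uint8, red, green, blue), "intrinsics" (3x3 intrinsics, pixels), "k1" (the pictures are not rectified: a ray, as slopes to the right and down, at radius r is drawn at 1 + k1 r^2 times it, then the intrinsics apply), "pose" (4x4, takes a point from camera to world coordinates). Camera axes: x right, y down, z forward; pixel columns grow to the right and rows downward; lengths in m; the calibration is good to about 2 mm. A picture is of the moment at which its call begins. There is no depth.
- order.close_job(): hands the job in; it is judged then, once.
Trained networks look in a picture, given as the dict that the camera call returned (one of the last four; its "shot" number tells which), for a name from the list of things; names that differ only in an ending like _2 or _b are one class to them, and where a whole thing is asked for, a point or a joint stands for the part that bears it (a point fixed in the world has none). Each returns a list of dicts, best first, with "conf" (0 to 1); they miss things now and then, are a little off and sometimes report something else, mostly with a low value. They report only what shows in the picture. A call takes as long as a camera call. They do not tell look-alikes from the thing itself.
- eyes.look_for(name, picture): "bbox" ([left, top, right, bottom] in pixels, round what is visible of it).
The state is a dict: "time": time; "joint_positions": joint angles; "joint_vel": joint speeds; "joint_torque": joint torques, N m; "ee_pos": TCP position; "eef_rot": TCP orientation; "ft_force": force on the tool from outside, world axes, zero at the start; "torque": the same for the moment, N m; "width": finger opening in m; "grip_force": force on a finger pad.
Only numpy, scipy, OpenCV 4.12 (cv2) and the standard library are available. Lean on these libraries where they do the work, as an engineer would, in place of code of your own. Each camera call takes 0.05 s, during which the arm holds its last target. There are 200 camera calls.

## Task

Close the slanting view cell: with the T-handle key tighten its four square-headed bolts in cross order, each followed by the one opposite, first about an eighth of a turn on every bolt, then a second round in cross order until each comes up firmly against its stop. Keep off the glass, and work the bolts with the key, not with the fingers. Then stand the key upright in its black block again, let go, and leave everything else on the bench where it is.

Things in the scene. Friction and masses are not known exactly. Their poses are not given: they have to be found in the camera images.
- cell: round stainless viewing cell, 176 mm across, carried between the two uprights of a grey stand and locked at a slant of 23 to 33 degrees, its window leaning towards the robot side. Origin: middle of the trunnion axis, 105 mm over the bench. z points out through the window, square to the clamp ring; y runs along the trunnions; the uprights reach 12 mm above the origin at y = +-115 mm, their lock knobs out to +-152 mm. It does not give under working loads
- cell_face (a point): centre of the ring of bolts, in the plane on which the four bolts rest (34 mm along the cell's z from its origin; the clamp ring's top is 2.5 mm lower); the bolts stand at 64 mm from it, at x = +-45 mm, y = +-45 mm (1: +x +y, 2: +x -y, 3: -x -y, 4: -x +y). Axes as cell
- window (a point): centre of the outer face of the round glass window, 68 mm across, sunk 4 mm below the clamp ring's top in the middle of the cell: fragile, not to be pressed. Axes as cell
- bolt1 (a joint): square-headed steel clamp bolt 1 of 4: head 28 mm across flats, 16 mm high, with a round crown (radius 13 mm) on top, 23 mm overall. Value: rad turned clockwise (tightening, seen looking at the window). Starts at 0 to 0.25, stops dead at 1.50, fully tight. Turns stiffly (0.25 N m, rising to 0.36 N m just before the stop), stays where left. Clockwise round the ring: 1, 2, 3, 4
- bolt1_seat (a point): point on the axis of bolt 1 in the plane on which it rests (underside of its head). z points out along the bolt, x is square to one pair of flats and turns with the bolt
- bolt2 (a joint): square-headed steel clamp bolt 2 of 4: head 28 mm across flats, 16 mm high, with a round crown (radius 13 mm) on top, 23 mm overall. Value: rad turned clockwise (tightening, seen looking at the window). Starts at 0 to 0.25, stops dead at 1.50, fully tight. Turns stiffly (0.25 N m, rising to 0.36 N m just before the stop), stays where left. Clockwise round the ring: 1, 2, 3, 4
- bolt2_seat (a point): point on the axis of bolt 2 in the plane on which it rests (underside of its head). z points out along the bolt, x is square to one pair of flats and turns with the bolt
- bolt3 (a joint): square-headed steel clamp bolt 3 of 4: head 28 mm across flats, 16 mm high, with a round crown (radius 13 mm) on top, 23 mm overall. Value: rad turned clockwise (tightening, seen looking at the window). Starts at 0 to 0.25, stops dead at 1.50, fully tight. Turns stiffly (0.25 N m, rising to 0.36 N m just before the stop), stays where left. Clockwise round the ring: 1, 2, 3, 4
- bolt3_seat (a point): point on the axis of bolt 3 in the plane on which it rests (underside of its head). z points out along the bolt, x is square to one pair of flats and turns with the bolt
- bolt4 (a joint): square-headed steel clamp bolt 4 of 4: head 28 mm across flats, 16 mm high, with a round crown (radius 13 mm) on top, 23 mm overall. Value: rad turned clockwise (tightening, seen looking at the window). Starts at 0 to 0.25, stops dead at 1.50, fully tight. Turns stiffly (0.25 N m, rising to 0.36 N m just before the stop), stays where left. Clockwise round the ring: 1, 2, 3, 4
- bolt4_seat (a point): point on the axis of bolt 4 in the plane on which it rests (underside of its head). z points out along the bolt, x is square to one pair of flats and turns with the bolt
- wrench_grip (a point): centre of the black T-handle bar of the square socket key (the wrench): bar 110 mm long (x) by 20 mm wide (y) by 28 mm high (z), on a steel shaft 17 mm thick; z points from socket to handle. Wrench 106 mm tall, about 0.32 kg
- wrench_mouth (a point): centre of the open lower end of the wrench's socket, 92 mm below wrench_grip on the same axis. The socket is a square tube, 31.2 mm across flats inside, 40 mm (52 mm over its blunted corners) outside, 30 mm deep, its mouth bevelled 2 mm wider over the first 6 mm; its inner flats are square to x and to y. Pushed home over a bolt, the mouth rests on the bolt's washer (in the plane of bolt_seat); it has about 7 degrees and 1.6 mm of play either way on the head
- holder_floor (a point): floor of the round well (64 mm across, 22 mm deep) in a black plastic block 96 x 96 x 32 mm fixed to the bench, in which the wrench stands at the start, socket down. z up
- stand: grey base plate 180 x 240 x 12 mm of the cell's stand, fixed to the bench. Origin: centre of its underside. z up, x away from the side the window leans to
- dish_tray: bystander, leave alone: steel tray 150 x 115 mm, 39 mm high, with Petri dishes and tweezers. Origin: centre of its underside
- objective: bystander, leave alone: black spare objective, 60 mm across, 62 mm tall. Origin: centre of its underside
- slide_box: bystander, leave alone: grey slide box 98 x 85 x 36 mm. Origin: centre of its underside
- wash_bottle: bystander, leave alone: white wash bottle, 70 mm across, 190 mm tall. Origin: centre of its underside
- beaker: bystander, leave alone: glass beaker, 72 mm across, 95 mm tall. Origin: centre of its underside
- tip_box: bystander, leave alone: white and clear tip box 122 x 87 x 73 mm. Origin: centre of its underside
- jar: bystander, leave alone: amber jar, 68 mm across, 85 mm tall. Origin: centre of its underside
- screwdriver: bystander, leave alone: screwdriver lying on the bench; origin under its middle
There are look-alikes about, which are no part of the job. What is shaped like the part that bears holder_floor but pink is not meant. Leave any blue look-alike of the part that bears wrench_grip alone.

How it is judged:
On the way, in this order (a step that is already met when the one before it is completed fails the run):
1. every bolt has had its first, partial turn and none is home yet (value of joint bolt1 between 0.4 and 1.3 rad and value of joint bolt2 between 0.4 and 1.3 rad and value of joint bolt3 between 0.4 and 1.3 rad and value of joint bolt4 between 0.4 and 1.3 rad), for 0.1 s.
2. all four bolts are firmly tight (value of joint each of bolt1, bolt2, bolt3, bolt4 above 1.36 rad), for 0.1 s.
At the end, for the whole second after the job is handed in: All four bolts are turned to within 0.14 rad of their stop (joint value over 1.36), and the wrench stands released, upright (within 4.5 degrees) on the floor of the well in its block (mouth centre within 12 mm of the well's centre and less than 5 mm above its floor) (all of step 2 and horizontal distance between wrench_mouth and holder_floor below 0.012 m and z of wrench_mouth in the frame of holder_floor below 0.005 m and angle between wrench_grip's own z axis and vertical below 0.08 rad); the robot touches nothing.
It fails at once if a bolt is drawn up hard (past 1.30 rad) while another has not yet had its first turn (still under 0.40 rad) ((value of joint bolt1 above 1.3 rad and value of joint bolt2 below 0.4 rad) or (value of joint bolt1 above 1.3 rad and value of joint bolt3 below 0.4 rad) or (value of joint bolt1 above 1.3 rad and value of joint bolt4 below 0.4 rad) or (value of joint bolt2 above 1.3 rad and value of joint bolt1 below 0.4 rad) or (value of joint bolt2 above 1.3 rad and value of joint bolt3 below 0.4 rad) or (value of joint bolt2 above 1.3 rad and value of joint bolt4 below 0.4 rad) or (value of joint bolt3 above 1.3 rad and value of joint bolt1 below 0.4 rad) or (value of joint bolt3 above 1.3 rad and value of joint bolt2 below 0.4 rad) or (value of joint bolt3 above 1.3 rad and value of joint bolt4 below 0.4 rad) or (value of joint bolt4 above 1.3 rad and value of joint bolt1 below 0.4 rad) or (value of joint bolt4 above 1.3 rad and value of joint bolt2 below 0.4 rad) or (value of joint bolt4 above 1.3 rad and value of joint bolt3 below 0.4 rad)).
It fails at once if two neighbouring bolts get their first turn (0.40 rad), or are tight (1.36 rad), while neither of the other two has it ((value of joint each of bolt1, bolt2 above 0.4 rad and value of joint each of bolt3, bolt4 below 0.4 rad) or (value of joint each of bolt2, bolt3 above 0.4 rad and value of joint each of bolt4, bolt1 below 0.4 rad) or (value of joint each of bolt3, bolt4 above 0.4 rad and value of joint each of bolt1, bolt2 below 0.4 rad) or (value of joint each of bolt4, bolt1 above 0.4 rad and value of joint each of bolt2, bolt3 below 0.4 rad) or (value of joint each of bolt1, bolt2 above 1.36 rad and value of joint each of bolt3, bolt4 below 1.25 rad) or (value of joint each of bolt2, bolt3 above 1.36 rad and value of joint each of bolt4, bolt1 below 1.25 rad) or (value of joint each of bolt3, bolt4 above 1.36 rad and value of joint each of bolt1, bolt2 below 1.25 rad) or (value of joint each of bolt4, bolt1 above 1.36 rad and value of joint each of bolt2, bolt3 below 1.25 rad)).
It fails at once if the glass window is pressed (over 8 N) (contact force between anything else and cell_c0 above 8 N).
It fails at once if the fingers push on the cell or its bolts (over 6 N) (contact force between the fingers and cell above 6 N).
It fails at once if a bystander is moved by more than 30 mm (distance of any of dish_tray, objective, slide_box, wash_bottle, beaker, tip_box, jar, screwdriver from where it was at the start of the episode above 0.03 m).
It also fails if it takes over 72 s, if anything falls off the work surface, if the arm or the gripper's body presses on something with over 40 N, if the wrist force passes 120 N, or if a joint passes its speed limit or range.

## Working session

There is one attempt and no reset: what is moved stays moved. The work goes in short steps, Python scripts to look and compute and a tool call to move; the robot and the scene stay as the last step left them, time stands still between calls to the robot, and variables do not carry over. Pictures are saved under pics/ and viewed, at most 10 in all, crops included, and the job is handed in when it is done.

Besides the shell and the picture viewer there is one more tool, called after "Request:" as name([rows], argument=value, ...), one row to a line, values as JSON. arm_command: Moves the arm, as the interface text tells. Its arguments: {"type":"object","properties":{"steps":{"type":"array","items":{"type":"object","properties":{"rot":{"type":"array","items":{"type":"number"}},"slide":{"type":"array","items":{"type":"number"}},"grip":{"type":"number"}}}},"newtons":{"type":"number"}},"required":["steps"]}

```bash
mkdir -p pics; ls
cat > h.py <<'E'
import numpy as np, cv2
from bench import sensors, eyes, order
from scipy.spatial.transform import Rotation as R
def ray(p,u,v):
    K=np.array(p['intrinsics']);k=p['k1'];T=np.array(p['pose'])
    d=np.array([(u-K[0,2])/K[0,0],(v-K[1,2])/K[1,1]]);x=d.copy()
    for _ in range(30): x=d/(1+k*(x@x))
    return T[:3,3],T[:3,:3]@np.array([x[0],x[1],1])
def onz(p,u,v,z):
    o,d=ray(p,u,v);return o+d*(z-o[2])/d[2]
def proj(p,X):
    K=np.array(p['intrinsics']);k=p['k1'];T=np.array(p['pose'])
    c=(np.atleast_2d(X)-T[:3,3])@T[:3,:3];s=c[:,:2]/c[:,2:];s=s*(1+k*(s**2).sum(1,keepdims=True))
    return s@K[:2,:2].T+K[:2,2]
def save(p,n,box=None,scale=1):
    im=p['pixels'][:,:,::-1]
    if box: im=im[box[1]:box[3],box[0]:box[2]]
    cv2.imwrite('pics/'+n+'.png',cv2.resize(im,None,fx=scale,fy=scale,interpolation=cv2.INTER_CUBIC))
E
python3 - <<'E'
from h import *
import pickle
P={}
for n in('top','side','wrist'):
    p=eyes.camera(n);P[n]=p
    print(n,np.round(p['pose'],3).tolist(),np.round(p['intrinsics'],1).tolist(),p['k1'])
    for o in('cell','wrench_grip','holder_floor','bolt1','window','stand','wrench_mouth'):
        print(o,[(np.round(b['bbox']).astype(int).tolist(),round(b['conf'],2)) for b in eyes.look_for(o,p)][:5])
pickle.dump(P,open('P0.pkl','wb'))
im=np.hstack([cv2.resize(P['top']['pixels'],(400,300)),cv2.resize(P['wrist']['pixels'],(400,300))])
cv2.imwrite('pics/a.png',im[:,:,::-1])
save(P['side'],'b',scale=1.5);save(P['top'],'t',scale=1.5)
print(sensors.read_state())
E
```

```text
pics
top [[0.021, -0.981, 0.191, 0.328], [-1.0, -0.023, -0.009, 0.013], [0.014, -0.191, -0.982, 1.389], [0.0, 0.0, 0.0, 1.0]] [[395.4, 0.0, 255.5], [0.0, 395.4, 191.7], [0.0, 0.0, 1.0]] -0.07055371997939275
cell [([241, 138, 303, 206], 0.67)]
wrench_grip [([137, 197, 163, 230], 0.78), ([130, 158, 155, 180], 0.66)]
holder_floor [([181, 185, 217, 217], 0.64), ([142, 201, 172, 230], 0.56)]
bolt1 [([254, 166, 262, 177], 0.53), ([274, 165, 288, 175], 0.47), ([256, 194, 266, 203], 0.43)]
window [([242, 140, 300, 204], 0.79)]
stand [([224, 140, 314, 214], 0.96)]
wrench_mouth [([129, 160, 157, 183], 0.82), ([141, 200, 166, 230], 0.51)]
side [[0.796, -0.333, 0.506, -0.32], [-0.605, -0.469, 0.643, -1.143], [0.023, -0.818, -0.575, 1.116], [0.0, 0.0, 0.0, 1.0]] [[472.1, 0.0, 252.5], [0.0, 472.1, 180.5], [0.0, 0.0, 1.0]] -0.17631928826486723
cell [([246, 175, 279, 206], 0.65), ([178, 176, 193, 197], 0.47)]
wrench_grip [([172, 145, 194, 164], 0.62)]
holder_floor [([206, 168, 232, 190], 0.82), ([174, 153, 205, 175], 0.66), ([294, 243, 325, 278], 0.17)]
bolt1 [([245, 176, 252, 184], 0.61)]
window [(
[... 428 characters left out ...]
: array([ 1.1444005 ,  0.3321766 , -0.06470453,  1.46012317,  0.0215978 ,
        1.34987969, -0.08851044]), 'joint_vel': array([ 0.00163298, -0.00169769,  0.00065727,  0.00125522, -0.00082878,
        0.00010171,  0.00072568]), 'joint_torque': array([-6.52732579e-04, -6.23048973e+01,  2.44778604e-02, -3.90122974e+01,
       -6.10771682e-02,  3.16539395e-02,  1.12003130e-05]), 'ee_pos': array([ 0.2455973 , -0.57474387,  0.22257908]), 'eef_rot': array([9.79688046e-01, 2.00527627e-01, 2.20935211e-05, 4.99439875e-05]), 'ft_force': array([ 2.31794199e-01, -1.26761136e+00,  1.15546342e-03]), 'torque': array([-0.01655786, -0.03688796, -0.00414059]), 'grip_force': 0.0, 'width': 0.08714778136399165}
```

View pics/t.png

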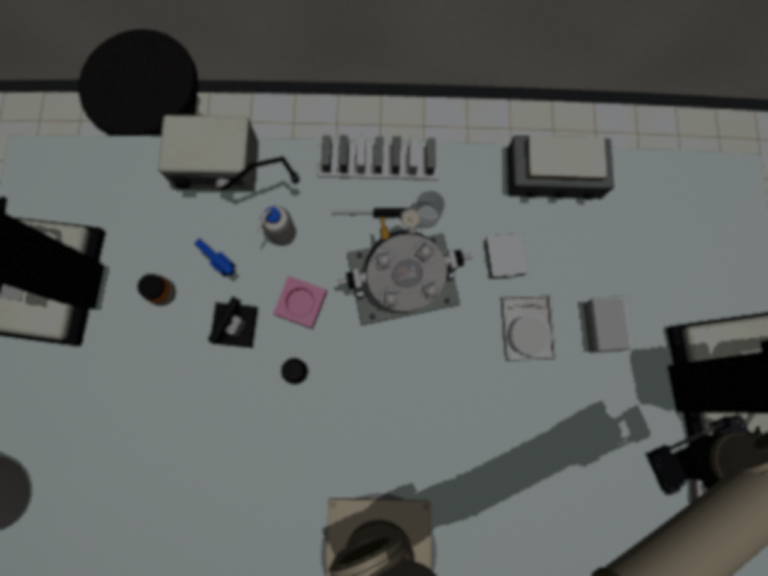

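View pics/b.png

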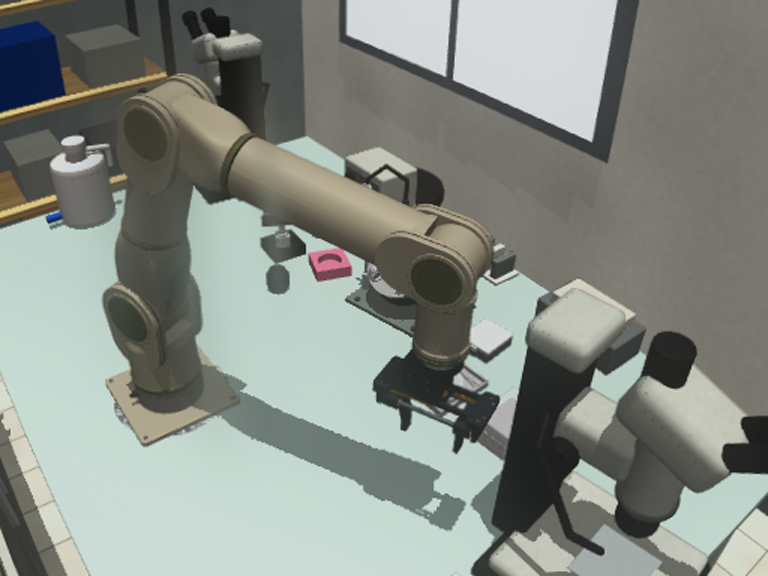

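Run:
```python
from h import *
import pickle
P=pickle.load(open('P0.pkl','rb'));p=P['top']
for n,u,v,z in [('blk',234,324,.032),('barA',217,338,.106),('barB',236,303,.106),('cell',406,271,.14),('pink',300,301,.032),('obj',293,370,.06),('wash',275,215,.19),('jar',150,285,.085),('bl',215,258,.02),('b1',424,251,.15),('b2',430,291,.15),('b3',390,297,.15),('b4',387,258,.15),('beaker',428,205,.09),('knobL',352,280,.105),('knobR',459,258,.105)]:
    print(n,np.round(onz(p,u/1.5,v/1.5,z),3))
w=P['wrist'];s=sensors.read_state()
T=np.eye(4);T[:3,:3]=R.from_quat(s['eef_rot']).as_matrix();T[:3,3]=s['ee_pos']
print(np.round(np.linalg.inv(T)@np.array(w['pose']),3).tolist(), T.round(3).tolist())
save(p,'c',(130,120,330,260),4)
```

```text
blk [0.498 0.343 0.032]
barA [0.457 0.36  0.106]
barB [0.535 0.323 0.106]
cell [ 0.608 -0.047  0.14 ]
pink [0.555 0.193 0.032]
obj [0.395 0.197 0.06 ]
wash [0.712 0.234 0.19 ]
jar [0.575 0.527 0.085]
bl [0.656 0.402 0.02 ]
b1 [ 0.651 -0.085  0.15 ]
b2 [ 0.563 -0.098  0.15 ]
b3 [ 0.549 -0.013  0.15 ]
b4 [ 0.633 -0.005  0.15 ]
beaker [ 0.776 -0.098  0.09 ]
knobL [0.593 0.07  0.105]
knobR [ 0.649 -0.167  0.105]
[[0.0, -0.957, -0.289, 0.081], [1.0, 0.0, -0.0, -0.0], [0.0, -0.289, 0.957, -0.162], [0.0, 0.0, 0.0, 1.0]] [[0.92, 0.393, 0.0, 0.246], [0.393, -0.92, -0.0, -0.575], [0.0, 0.0, -1.0, 0.223], [0.0, 0.0, 0.0, 1.0]]
```

View pics/c.png

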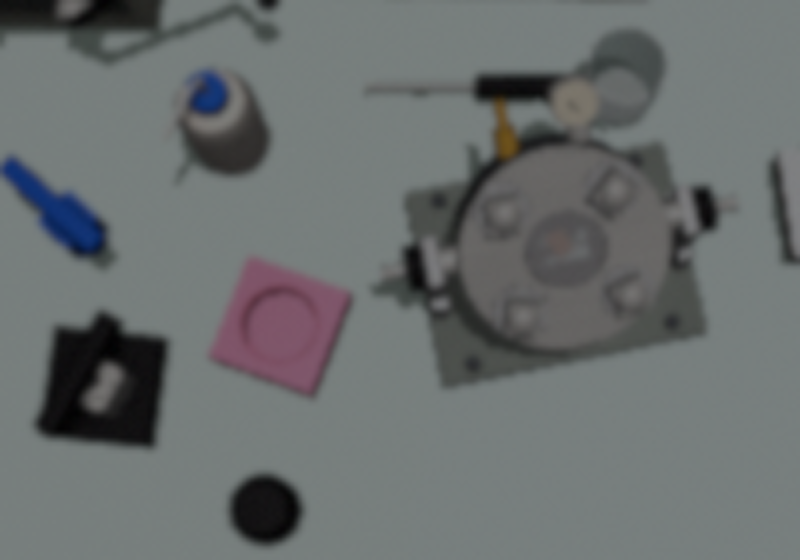

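The picture shows the black T-key in the black block at about (155,217), which is my choice. The blue key lies at (145,172) and the pink block is at (200,201), so I leave both. The cell is at (270,180). Next I move to look at the cell with the wrist camera.

Request:
arm_command([
  {"rot":[0,0,5],"slide":[0.02,0.033,0.012],"grip":1},
  {"rot":[0,0,5],"slide":[0.02,0.033,0.012],"grip":1},
  {"rot":[0,0,5],"slide":[0.02,0.033,0.012],"grip":1},
  {"rot":[0,0,5],"slide":[0.02,0.033,0.012],"grip":1},
  {"rot":[0,0,5],"slide":[0.02,0.033,0.012],"grip":1},
  {"rot":[0,0,5],"slide":[0.02,0.033,0.012],"grip":1},
  {"rot":[0,0,5],"slide":[0.02,0.033,0.012],"grip":1},
  {"rot":[0,0,5],"slide":[0.02,0.033,0.012],"grip":1},
])

```text
time: 2.2
ee_pos: [0.4068, -0.3085, 0.3194]
eef_rot: [0.85, 0.526, 0.0, 0.0]
ft_force: [0.4, 0.6, -1.1]
width: 0.087
grip_force: 0.0
```

Request:
arm_command([
  {"rot":[0,0,5],"slide":[0.022,0.033,0],"grip":1},
  {"rot":[0,0,5],"slide":[0.022,0.033,0],"grip":1},
  {"rot":[0,0,5],"slide":[0.022,0.033,0],"grip":1},
  {"rot":[0,0,5],"slide":[0.022,0.033,0],"grip":1},
  {"rot":[0,0,5],"slide":[0.022,0.033,0],"grip":1},
  {"rot":[0,0,5],"slide":[0.022,0.033,0],"grip":1},
  {"rot":[0,0,5],"slide":[0.022,0.033,0],"grip":1},
  {"rot":[0,0,5],"slide":[0.022,0.033,0],"grip":1},
])

```text
time: 3.2
ee_pos: [0.5822, -0.0443, 0.319]
eef_rot: [0.619, 0.785, 0.0, 0.0]
ft_force: [-0.8, -0.7, -0.6]
width: 0.0872
grip_force: 0.0
```

Run:
```python
from h import *
import pickle
p=eyes.camera('wrist')
pickle.dump(p,open('W1.pkl','wb'));save(p,'w1',scale=1.5)
for o in('bolt1','window'):print(o,[(np.round(b['bbox']).astype(int).tolist(),round(b['conf'],2)) for b in eyes.look_for(o,p)][:6])
```

```text
bolt1 [([282, 211, 319, 246], 0.93), ([216, 120, 245, 155], 0.88), ([288, 127, 326, 160], 0.85), ([217, 201, 246, 224], 0.62)]
window [([211, 83, 400, 259], 0.78)]
```

View pics/w1.png

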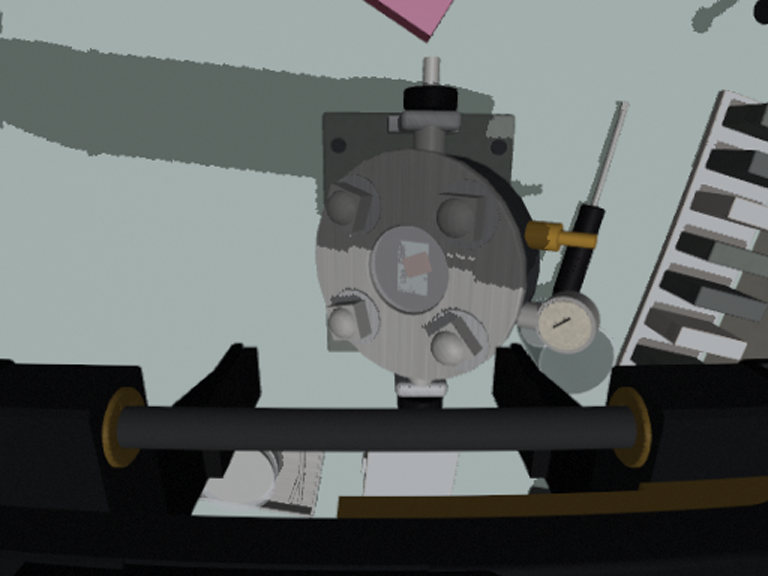

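The picture shows the cell square-on: bolt 1 at (460,212), bolt 2 at (453,345), bolt 3 at (347,325), bolt 4 at (348,210) (1.5x pixels), and a gauge outside the rim at (567,325). I'll fit the cell pose next and look at the heads closely.

Run:
```python
from h import *
import pickle
p=pickle.load(open('W1.pkl','rb'))
im=p['pixels'][:,:,::-1][92:262,205:365]
o=cv2.resize(im,(640,680),interpolation=cv2.INTER_CUBIC)
cv2.imwrite('pics/w1c.png',cv2.resize(im,(560,595),interpolation=cv2.INTER_LANCZOS4))
```

```text
(no output)
```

View pics/w1c.png

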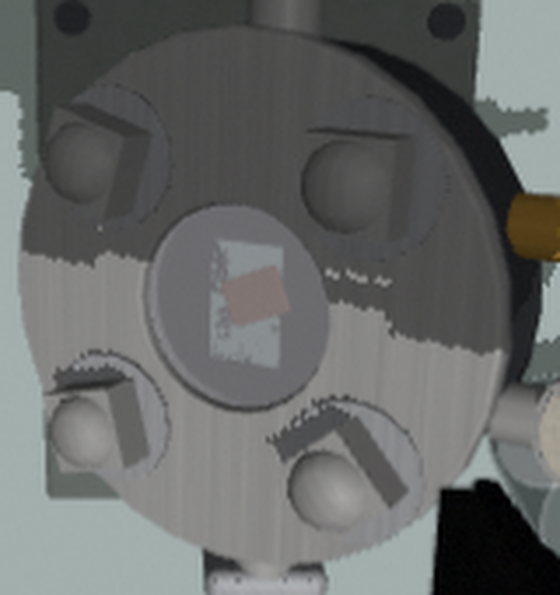

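Request:
arm_command([
  {"rot":[0,0,6],"slide":[-0.01,0.043,0],"grip":1},
  {"rot":[0,0,6],"slide":[-0.01,0.043,0],"grip":1},
  {"rot":[0,0,6],"slide":[-0.01,0.043,0],"grip":1},
  {"rot":[0,0,6],"slide":[-0.01,0.043,0],"grip":1},
  {"rot":[0,0,6],"slide":[-0.01,0.043,0],"grip":1},
  {"rot":[0,0,6],"slide":[-0.01,0.043,0],"grip":1},
  {"rot":[0,0,6],"slide":[-0.01,0.043,0],"grip":1},
  {"rot":[0,0,6],"slide":[-0.01,0.043,0],"grip":1},
])

```text
time: 4.35
ee_pos: [0.5012, 0.2979, 0.319]
eef_rot: [0.248, 0.969, -0.0, 0.0]
ft_force: [1.0, -0.0, 0.1]
width: 0.087
grip_force: 0.0
```

Run:
```python
from h import *
import pickle
p=eyes.camera('wrist')
pickle.dump(p,open('W2.pkl','wb'));save(p,'w2',scale=1.5)
for o in('bolt1','wrench_grip','holder_floor'):print(o,[(np.round(b['bbox']).astype(int).tolist(),round(b['conf'],2)) for b in eyes.look_for(o,p)][:6])
```

```text
bolt1 []
wrench_grip [([320, 191, 401, 244], 0.89), ([268, 98, 301, 193], 0.67), ([389, 104, 463, 152], 0.19)]
holder_floor [([239, 92, 325, 184], 0.59), ([171, 178, 244, 257], 0.58), ([129, 322, 148, 347], 0.33)]
```

View pics/w2.png

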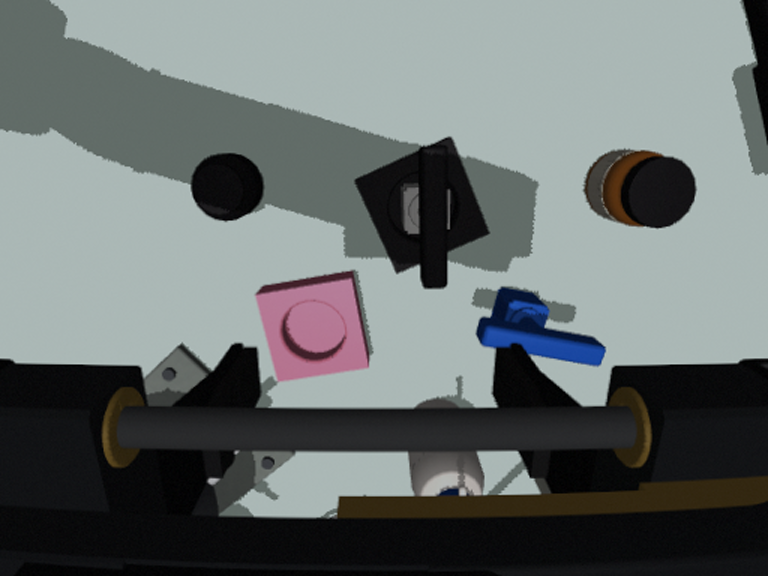

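The picture shows the black key standing in its black block: bar from (435,147) to (433,288), block centre near (424,205) (1.5x pixels). The blue key at (540,330) and the pink block at (313,325) are left alone.

```bash
cat > cell.py <<'E'
from h import *
def Tc(q):
    x,y,yaw,t=q
    M=R.from_euler('z',yaw).as_matrix()@R.from_euler('y',-t).as_matrix()
    return M,np.array([x,y,.105])
def face(q,L):
    M,o=Tc(q);return np.atleast_2d(np.array(L)+[0,0,.034])@M.T+o
B=np.array([[45,45],[45,-45],[-45,-45],[-45,45]])/1000
def fitc(obs,q0):
    # obs: list of (picture, local pts Nx3, pixels Nx2)
    from scipy.optimize import least_squares
    return least_squares(lambda q:np.concatenate([(proj(p,face(q,L))-px).ravel() for p,L,px in obs]),q0,loss='soft_l1')
def local(q,p,u,v,h):
    M,o=Tc(q);c,d=ray(p,u,v);c=(c-o)@M;d=d@M;return (c+d*((.034+h)-c[2])/d[2])
E
python3 - <<'E'
from cell import *
import pickle
p=pickle.load(open('W1.pkl','rb'));w=pickle.load(open('W2.pkl','rb'));t=pickle.load(open('P0.pkl','rb'))['top']
px=np.array([[347,185],[327,490],[80,432],[83,162],[240,305]])/3.5+[205,92]
for h in(.010,.012):
    L=np.vstack([np.c_[B,np.full(4,h)],[[0,0,-.0065]]])
    r=fitc([(p,L,px)],[.61,-.05,.23,.5]);print(h,r.x.round(4),np.degrees(r.x[2:]).round(1),r.cost.round(2),(r.fun.reshape(-1,2)).round(1).tolist())
    tp=np.array([[503,217],[614,190],[632,294],[522,316],[566,248]])/4+[130,120]
    r2=fitc([(t,L,tp)],r.x);print('top',r2.x.round(4),np.degrees(r2.x[2:]).round(1),r2.cost.round(2))
    rb=fitc([(t,L,tp),(p,L,px)],r.x);print('both',rb.x.round(4),np.degrees(rb.x[2:]).round(1),rb.cost.round(2),rb.fun.round(1))
q=r.x
E_=[(1,0,(308,131),(410,135)),(1,.016,(390,145),(386,238)),(2,.016,(337,428),(395,508)),(2,0,(350,418),(408,492)),(3,.016,(110,388),(125,465)),(3,0,(135,375),(148,455)),(4,0,(75,103),(150,135)),(4,.016,(125,150),(105,218))]
for b,h,a,c in E_:
    A=local(q,p,a[0]/3.5+205,a[1]/3.5+92,h);C=local(q,p,c[0]/3.5+205,c[1]/3.5+92,h)
    an=np.degrees(np.arctan2(*(C-A)[1::-1]));print(b,h,round(an%90,1),(np.r_[A[:2]-B[b-1],C[:2]-B[b-1]]*1000).round(0))
a=onz(w,435/1.5,147/1.5,.116);b=onz(w,433/1.5,288/1.5,.116);print('bar',a.round(4),b.round(4),((a+b)/2).round(4),np.linalg.norm(a-b).round(4),np.degrees(np.arctan2(*(b-a)[1::-1])))
c=[onz(w,u/1.5,v/1.5,.032) for u,v in((451,139),(355,182),(398,272),(489,235))];print('blk',np.mean(c,0).round(4),[np.linalg.norm(c[i]-c[i-1]).round(3) for i in range(4)])
s=sensors.read_state();Mx=R.from_quat(s['eef_rot']).as_matrix();print(s['ee_pos'],np.degrees(np.arctan2(Mx[1,0],Mx[0,0])),s['joint_positions'].round(2))
E
```

```text
0.01 [ 0.6203 -0.0452  0.2157  0.5417] [12.4 31. ] 5.17 [[0.2, 0.8], [0.2, -1.3], [0.8, -1.2], [-0.1, 0.0], [-3.7, 1.1]]
top [ 0.621  -0.0457  0.2467  0.5786] [14.1 33.2] 0.4
both [ 0.6204 -0.0454  0.2185  0.5439] [12.5 31.2] 6.36 [ 0.  -1.2 -0.1  0.2 -0.8  0.2 -0.3 -0.  -0.6 -0.1 -0.   0.9  0.3 -1.2
  0.9 -1.  -0.2  0.3 -3.7  1.2]
0.012 [ 0.6215 -0.0447  0.2166  0.55  ] [12.4 31.5] 3.67 [[0.2, 0.8], [0.3, -0.9], [0.8, -1.1], [-0.1, -0.0], [-2.8, 0.8]]
top [ 0.6214 -0.0454  0.2465  0.5742] [14.1 32.9] 0.44
both [ 0.6215 -0.0449  0.2191  0.5511] [12.6 31.6] 5.04 [-0.  -1.2 -0.1  0.2 -0.9  0.1 -0.3 -0.1 -0.7 -0.4 -0.1  0.9  0.2 -0.8
  0.9 -0.9 -0.3  0.2 -2.8  1. ]
1 0 2.0 [-18.  14.  13.  15.]
1 0.016 1.7 [ 13.  13.  14. -12.]
2 0.016 43.6 [ 3. 21. 23.  0.]
2 0 45.9 [ 1. 19. 21. -1.]
3 0.016 13.4 [14. 18. 20. -8.]
3 0 11.6 [ 13.  18.  19. -10.]
4 0 73.7 [-12.  17.  18.   9.]
4 0.016 71.6 [ 19.   5.  11. -16.]
bar [0.4533 0.3745 0.116 ] [0.5481 0.3248 0.116 ] [0.5007 0.3497 0.116 ] 0.1071 -27.689996392103133
blk [0.502  0.3489 0.032 ] [np.float64(0.095), np.float64(0.094), np.float64(0.094), np.float64(0.093)]
[0.50121826 0.29756478 0.31872856] 151.19243036048496 [ 0.09  0.33 -0.91  1.38  0.26  1.56  0.27]
```

Request:
arm_command([
  {"rot":[0,0,1],"slide":[0,0.052,0],"grip":1},
  {"rot":[0,0,0],"slide":[0,0,-0.05],"grip":1},
  {"rot":[0,0,0],"slide":[0,0,-0.055],"grip":1},
  {"rot":[0,0,0],"slide":[0,0,-0.055],"grip":1},
  {"rot":[0,0,0],"slide":[0,0,-0.05],"grip":1},
  {"rot":[0,0,0],"slide":[0,0,-0.025],"grip":1},
  {"rot":[0,0,0],"slide":[0,0,0],"grip":1},
  {"rot":[0,0,0],"slide":[0,0,0],"grip":0},
], newtons=60)

```text
time: 5.55
ee_pos: [0.5027, 0.349, 0.0851]
eef_rot: [0.242, 0.97, 0.001, 0.001]
ft_force: [0.9, -0.1, 0.5]
width: 0.0823
grip_force: 0.0
```

Request:
arm_command([
  {"rot":[0,0,0],"slide":[0,0,0],"grip":0},
  {"rot":[0,0,0],"slide":[0,0,0],"grip":0},
  {"rot":[0,0,0],"slide":[0,0,0],"grip":0},
  {"rot":[0,0,0],"slide":[0,0,0],"grip":0},
  {"rot":[0,0,0],"slide":[0,0,0],"grip":0},
  {"rot":[0,0,0],"slide":[0,0,0.01],"grip":0},
  {"rot":[0,0,0],"slide":[0,0,0.02],"grip":0},
  {"rot":[0,0,0],"slide":[0,0,0.03],"grip":0},
], newtons=60)

```text
time: 6.55
ee_pos: [0.5012, 0.3489, 0.1446]
eef_rot: [0.241, 0.971, -0.0, -0.0]
ft_force: [0.3, 0.3, -3.5]
width: 0.0195
grip_force: 59.9
```

Run:
```python
from h import *
import pickle
p=eyes.camera('wrist');s=sensors.read_state()
pickle.dump((p,s),open('W3.pkl','wb'));save(p,'w3',scale=1.5)
M=R.from_quat(s['eef_rot']).as_matrix();print(s['ee_pos'].round(4),np.degrees(np.arctan2(M[1,0],M[0,0])),s['ft_force'].round(2),s['width'],s['grip_force'])
```

```text
[0.5026 0.3506 0.1494] 152.14801793187314 [1.84 2.46 0.58] 0.01929572674566009 59.89160120487213
```

View pics/w3.png

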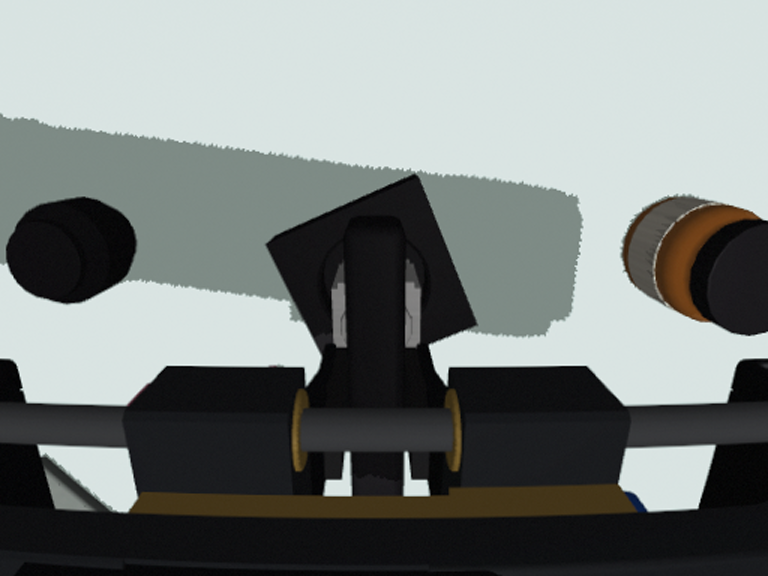

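Run:
```python
from h import *
import pickle
p,s0=pickle.load(open('W3.pkl','rb'))
for i in range(2):
    s=sensors.read_state();print(s['time'],s['ee_pos'].round(4),s['joint_vel'].round(3))
T=np.array(p['pose'])
C=np.array([[0,-.957,-.289,.081],[1,0,0,0],[0,-.289,.957,-.162],[0,0,0,1.]])
print('tcp from cam',(T@np.linalg.inv(C))[:3,3])
Tt=T@np.linalg.inv(C)
for dx in(0,.004):
  for zb in(-.033,-.005):
    print(dx,zb,[(proj(p,(Tt@[.055+dx,y,zb,1])[:3])*1.5).round(0).tolist() for y in(-.01,.01)])
g=cv2.cvtColor(p['pixels'],cv2.COLOR_RGB2GRAY);print(g[135:170,250],g[135:170,245])
print(g[190,222:280])
```

```text
6.6 [0.5026 0.3506 0.1494] [-0.01   0.005 -0.002  0.005  0.034 -0.081 -0.023]
6.6 [0.5026 0.3506 0.1494] [-0.01   0.005 -0.002  0.005  0.034 -0.081 -0.023]
tcp from cam [0.50317952 0.34918057 0.14424483]
0 -0.033 [[[339.0, 246.0]], [[413.0, 246.0]]]
0 -0.005 [[[345.0, 229.0]], [[407.0, 229.0]]]
0.004 -0.033 [[[339.0, 231.0]], [[413.0, 231.0]]]
0.004 -0.005 [[[345.0, 216.0]], [[407.0, 216.0]]]
[20 22 21 20 20 22 24 20 17  8  9  8  8  7 10  7 11 12 14 15 15 19 18 19
 21 20 21 20 20 19 22 19 19 20 20] [20 22 21 22 20 20 20 19 17  8  3  8  8  7  6  7 13 11 15 16 16 17 19 19
 19 20 20 18 21 18 19 20 20 19 18]
[ 64  67  69 120 127 124 124 100  36  11  14  13  14  16  17  16  15  19
  17  18  17  19  18  19  18  18  19  17  19  20  20  20  19  20  20  19
  20  20  21  22  20  18  17  16  16  10  11  10  94 127 130 129 130 130
  91  69  68  67]
```

Run:
```python
from h import *
import pickle
p,s0=pickle.load(open('W3.pkl','rb'))
T=np.array(p['pose'])
C=np.array([[0,-.957,-.289,.081],[1,0,0,0],[0,-.289,.957,-.162],[0,0,0,1.]])
Tt=T@np.linalg.inv(C)
for dx in(0,.004):
  for z in(.073,.043,.038):
    print(dx,z,[(proj(p,(Tt@[x+dx,y,z,1])[:3])[0]).round(1).tolist() for x,y in((.02,-.015),(.02,.015),(-.02,-.02),(0,.02))])
save(p,'w3c',(205,130,305,240),6)
```

```text
0 0.073 [[230.7, 181.5], [270.5, 181.5], [225.3, 230.6], [276.6, 206.7]]
0 0.043 [[228.0, 192.9], [273.2, 192.9], [222.1, 247.6], [279.9, 221.0]]
0 0.038 [[227.5, 195.1], [273.7, 195.1], [221.5, 250.8], [280.6, 223.8]]
0.004 0.073 [[230.6, 176.4], [270.6, 176.4], [225.2, 225.9], [276.7, 201.7]]
0.004 0.043 [[227.9, 187.1], [273.3, 187.1], [221.9, 242.4], [280.1, 215.5]]
0.004 0.038 [[227.4, 189.2], [273.9, 189.2], [221.3, 245.5], [280.7, 218.2]]
```

View pics/w3c.png

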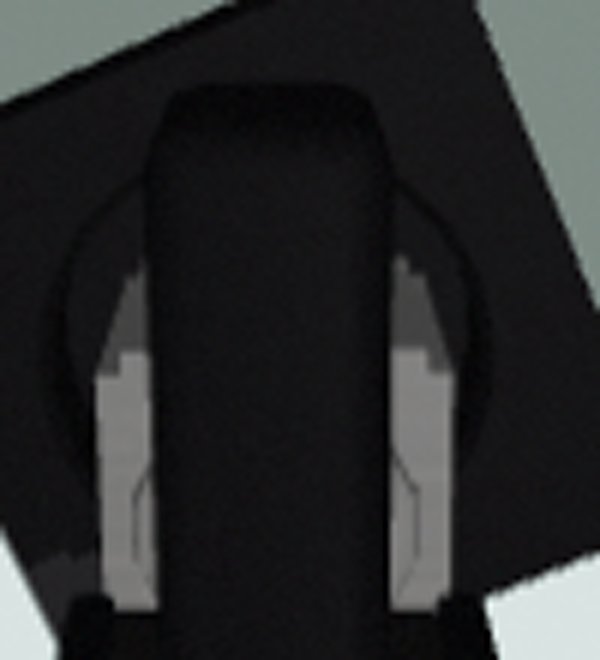

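```bash
cat > fit.py <<'E'
from cell import *
import pickle
from scipy.optimize import least_squares
p=pickle.load(open('W1.pkl','rb'));t=pickle.load(open('P0.pkl','rb'))['top']
cr=lambda a:np.array(a)/3.5+[205,92]
sp=cr([[347,185],[327,490],[80,432],[83,162]]);win=cr([[238,306]])
tp=np.array([[503,217],[614,190],[632,294],[522,316],[566,248]])/4+[130,120]
E_=[(1,0,(308,131),(410,135)),(1,.016,(390,145),(386,238)),(2,.016,(337,428),(395,508)),(2,0,(350,418),(408,492)),(3,.016,(110,388),(125,465)),(3,0,(135,375),(148,455)),(4,0,(75,103),(150,135)),(4,.016,(125,150),(105,218))]
N=[90,0,45,45,12,12,73,-18]
def res(v):
    q=v[:4];h=v[4];al=v[5:9]
    r=[(proj(p,face(q,np.c_[B,np.full(4,h)]))-sp).ravel(),(proj(p,face(q,[[0,0,-.0025]]))-win).ravel(),
       .7*(proj(t,face(q,np.vstack([np.c_[B,np.full(4,h)],[0,0,-.0025]])))-tp).ravel()]
    for (b,hh,a,c),n in zip(E_,N):
        base={1:2,2:45,3:12.5,4:-17.5}[b]
        k=round((n-base)/90);th=al[b-1]+k*np.pi/2
        for e in(a,c):
            u=cr(e);L=local(q,p,u[0],u[1],hh)[:2]-B[b-1]
            r.append([(L@[np.cos(th),np.sin(th)]-.014)*900*.7])
    return np.concatenate(r)
v0=np.r_[.6205,-.045,.218,.545,.011,np.radians([2,45,12.5,-17.5])]
s=least_squares(res,v0,loss='soft_l1')
if __name__=='__main__':
    print(s.x[:5].round(4),np.degrees(s.x[2:4]).round(1),np.degrees(s.x[5:]).round(1),s.cost.round(1));print(s.fun.round(1))
    print('res sign',res(s.x).round(1))
    print('seats',face(s.x[:4],np.c_[B,np.zeros(4)]).round(4).tolist())
    np.save('q.npy',s.x)
E
python3 fit.py
```

```text
[ 0.6236 -0.0439  0.226   0.5696  0.0157] [12.9 32.6] [  1.6  44.4  11.7 -17.1] 7.0
[-0.7  0.8  0.2 -0.   1.1 -0.3 -0.6  0.4 -2.3  1.1 -0.1 -0.8 -0.1  0.1
 -0.6 -0.1 -0.2 -0.1 -0.5 -0.3 -0.2 -0.2 -0.7 -0.8  0.9  0.6 -1.3 -0.9
  0.3  0.7 -0.2 -0.4 -0.9 -0.7  0.5 -0.1]
res sign [-0.7  0.8  0.2 -0.   1.1 -0.3 -0.6  0.4 -2.3  1.1 -0.1 -0.8 -0.1  0.1
 -0.6 -0.1 -0.2 -0.1 -0.5 -0.3 -0.2 -0.2 -0.7 -0.8  0.9  0.6 -1.3 -0.9
  0.3  0.7 -0.2 -0.4 -0.9 -0.7  0.5 -0.1]
seats [[0.6326, 0.0044, 0.1579], [0.6528, -0.0834, 0.1579], [0.5789, -0.1003, 0.1094], [0.5587, -0.0126, 0.1094]]
```

```bash
cat > plan.py <<'E'
from cell import *
DX=np.load('mouth.npy') if __import__('os').path.exists('mouth.npy') else np.array([.005,0,.073])
def cur(n=3):
    S=[]
    for i in range(n):
        p=eyes.camera('wrist');s=sensors.read_state();S.append(s)
    return np.mean([s['ee_pos'] for s in S],0),R.from_quat([s['eef_rot'] for s in S]).mean(),S,p
def target(q,b,h,psi,off=(0,0)):
    M,o=Tc(q);x=M@[np.cos(psi),np.sin(psi),0];z=-M[:,2];Rt=np.c_[x,np.cross(z,x),z]
    m=face(q,[*(B[b-1]+np.array(off)),h])[0]
    return m-Rt@DX,R.from_matrix(Rt)
def delta(p,r,tp,tr):
    return (tp-p),np.degrees((tr*r.inv()).as_rotvec())
def show(n,dp,rv):print(n,'slide',dp.round(4),'rot',rv.round(2),'norm',np.linalg.norm(dp).round(3),np.linalg.norm(rv).round(1))
E
python3 - <<'E'
from plan import *
q=np.load('q.npy')
p,r,S,_=cur()
for s in S: print(s['time'],s['ee_pos'].round(4),s['eef_rot'].round(4),s['ft_force'].round(1),s['torque'].round(2))
show('hover1',*delta(p,r,*target(q,1,.045,np.radians(91.6))))
E
```

```text
6.65 [0.5028 0.3508 0.1478] [0.2407 0.9706 0.0021 0.0018] [-0.6  0.5 -2.8] [ 0.13 -0.14 -0.02]
6.7 [0.5023 0.35   0.1457] [0.2408 0.9706 0.0012 0.0012] [-0.1  0.  -3.5] [ 0.11 -0.12  0.03]
6.75 [0.5018 0.3493 0.1442] [2.408e-01 9.706e-01 3.000e-04 5.000e-04] [ 0.2 -0.2 -4. ] [ 0.06 -0.12 -0.01]Traceback (most recent call last):
  File "<stdin>", line 5, in <module>
  File "plan.py", line 9, in target
    M,o=Tc(q);x=M@[np.cos(psi),np.sin(psi),0];z=-M[:,2];Rt=np.c_[x,np.cross(z,x),z]
        ~~^^^
  File "cell.py", line 3, in Tc
    x,y,yaw,t=q
    ^^^^^^^^^
ValueError: too many values to unpack (expected 4)
```

```bash
sed -i 's/x,y,yaw,t=q$/x,y,yaw,t=q[:4]/' cell.py
python3 - <<'E'
from plan import *
q=np.load('q.npy')
s=sensors.read_state();p=np.array([.5015,.349,.144]);r=R.from_quat(s['eef_rot'])
show('hover1',*delta(p,r,*target(q,1,.045,np.radians(91.6))));print(target(q,1,.045,1.6)[0])
E
```

```text
hover1 slide [ 0.0703 -0.3637  0.1133] rot [ 20.08 -26.83 -46.25] norm 0.387 57.1
[ 0.57183274 -0.01474557  0.2573494 ]
```

Request:
arm_command([
  {"rot":[2.87,-3.83,-6.61],"slide":[0.01,-0.052,0.035],"grip":0},
  {"rot":[2.87,-3.83,-6.61],"slide":[0.01,-0.052,0.03],"grip":0},
  {"rot":[2.87,-3.83,-6.61],"slide":[0.01,-0.052,0.02],"grip":0},
  {"rot":[2.87,-3.83,-6.61],"slide":[0.01,-0.052,0.015],"grip":0},
  {"rot":[2.87,-3.83,-6.61],"slide":[0.01,-0.052,0.01],"grip":0},
  {"rot":[2.87,-3.83,-6.61],"slide":[0.01,-0.052,0.003],"grip":0},
  {"rot":[2.87,-3.83,-6.61],"slide":[0.01,-0.052,0],"grip":0},
  {"rot":[0,0,0],"slide":[0,0,0],"grip":0},
])

```text
time: 7.75
ee_pos: [0.5697, -0.0187, 0.2538]
eef_rot: [0.591, 0.757, 0.216, 0.177]
ft_force: [-0.3, 0.5, -2.1]
width: 0.0191
grip_force: 59.9
```

Run:
```python
from plan import *
import pickle
q=np.load('q.npy')
p,r,S,im=cur(3)
for s in S: print(s['time'],s['ee_pos'].round(4),s['eef_rot'].round(4),s['ft_force'].round(1),s['joint_positions'].round(2))
p=S[-1]['ee_pos'];r=R.from_quat(S[-1]['eef_rot'])
show('err',*delta(p,r,*target(q,1,.045,np.radians(91.6))))
pickle.dump((im,S[-1]),open('W4.pkl','wb'))
for b in eyes.look_for('bolt1',im): print(np.round(b['bbox'],1),round(b['conf'],2))
print(proj(im,face(q,np.c_[B,np.full(4,.0157)])).round(1).tolist())
save(im,'w4',scale=1.5)
```

```text
7.8 [ 0.5701 -0.0157  0.2542] [0.5889 0.7585 0.2163 0.1763] [ 0.2  0.8 -3. ] [ 0.71 -0.17 -0.6   2.03 -0.39  0.74  0.56]
7.85 [ 0.5705 -0.0139  0.2547] [0.5876 0.7594 0.2166 0.1762] [ 0.3  0.6 -3.6] [ 0.71 -0.17 -0.61  2.03 -0.39  0.75  0.56]
7.9 [ 0.5709 -0.0129  0.2552] [0.5869 0.7599 0.2169 0.1763] [ 0.5  0.4 -2.7] [ 0.71 -0.17 -0.61  2.02 -0.39  0.75  0.56]
err slide [ 0.0009 -0.0018  0.0021] rot [-0.05 -0.19 -0.12] norm 0.003 0.2
[130.1 163.5 171.8 207.1] 0.57
[[253.0, 191.5], [250.2, 284.1], [154.3, 281.0], [147.5, 188.6]]
```

View pics/w4.png

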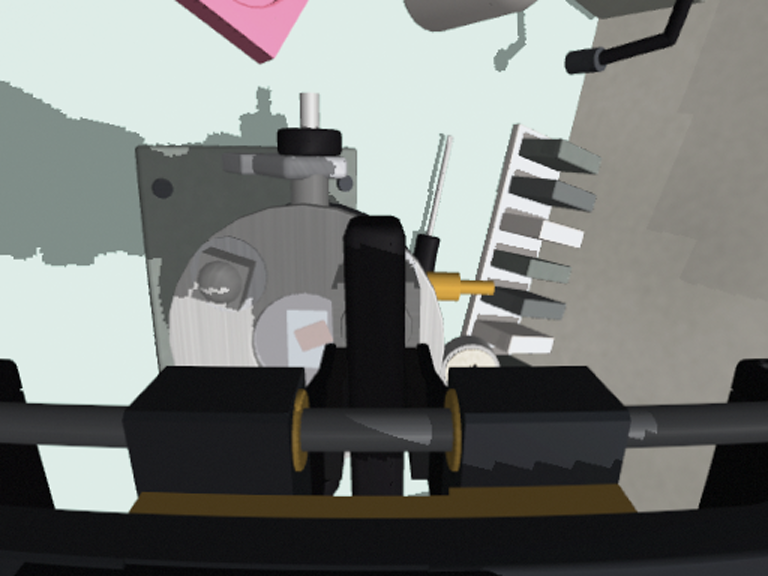

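Bolt 4 shows at (221,283) in the 1.5x picture, where the model predicts (221,283), so the fit is good. Bolt 1 is under the bar at about (375,300).

Request:
arm_command([
  {"rot":[0,0,0],"slide":[0.003,-0.0013,-0.002],"grip":0},
  {"rot":[0,0,0],"slide":[0.0024,0.0005,-0.0038],"grip":0},
  {"rot":[0,0,0],"slide":[0.0024,0.0005,-0.0038],"grip":0},
  {"rot":[0,0,0],"slide":[0.0024,0.0005,-0.0038],"grip":0},
  {"rot":[0,0,0],"slide":[0.0024,0.0005,-0.0038],"grip":0},
  {"rot":[0,0,0],"slide":[0.0024,0.0005,-0.0038],"grip":0},
  {"rot":[0,0,0],"slide":[0.0024,0.0005,-0.0038],"grip":0},
  {"rot":[0,0,0],"slide":[0,0,0],"grip":0},
])

```text
time: 8.95
ee_pos: [0.5903, -0.0142, 0.2365]
eef_rot: [0.587, 0.759, 0.217, 0.181]
ft_force: [-50.4, -6.3, 52.2]
width: 0.0193
grip_force: 61.0
```

```bash
cat > chk.py <<'E'
from plan import *
import sys,pickle
q=np.load('q.npy')
b,h,psi=int(sys.argv[1]),float(sys.argv[2])/1000,np.radians(float(sys.argv[3]))
im=eyes.camera('wrist');im=eyes.camera('wrist') if len(sys.argv)>4 else im
s=sensors.read_state();p=s['ee_pos'];r=R.from_quat(s['eef_rot'])
M,o=Tc(q);f=M.T@s['ft_force'];m=M.T@(p+r.apply(DX)-o)-np.r_[B[b-1],.034]
x=M.T@r.as_matrix()[:,0];z=M.T@r.as_matrix()[:,2]
print('t',round(s['time'],2),'mouth rel bolt (mm, cell)',(m*1000).round(1),'psi',np.degrees(np.arctan2(x[1],x[0])).round(1),'tilt',np.degrees(z[:2]).round(1),'F cell',f.round(1),'Tq cell',(M.T@s['torque']).round(2),'w',s['width'].round(4),'j7',s['joint_positions'].round(2))
show('to tgt',*delta(p,r,*target(q,b,h,psi)))
pickle.dump((im,s),open('last.pkl','wb'))
E
python3 chk.py 1 0 91.6
```

```text
Traceback (most recent call last):
  File "chk.py", line 9, in <module>
    print('t',round(s['time'],2),'mouth rel bolt (mm, cell)',(m*1000).round(1),'psi',np.degrees(np.arctan2(x[1],x[0])).round(1),'tilt',np.degrees(z[:2]).round(1),'F cell',f.round(1),'Tq cell',(M.T@s['torque']).round(2),'w',s['width'].round(4),'j7',s['joint_positions'].round(2))
                                                                                                                                                                                                                               ^^^^^^^^^^^^^^^^
AttributeError: 'float' object has no attribute 'round'
```

```bash
sed -i "s/s\['width'\].round(4)/round(float(s['width']),4)/" chk.py; python3 chk.py 1 0 91.6
```

```text
t 9.05 mouth rel bolt (mm, cell) [ 4.2 -3.9 17.7] psi 91.6 tilt [ 0.2 -0.2] F cell [-14.    5.   70.7] Tq cell [ 1.26  4.16 -0.04] w 0.0194 j7 [ 0.71 -0.11 -0.63  2.02 -0.34  0.68  0.52]
to tgt slide [ 0.0053  0.0049 -0.017 ] rot [0.16 0.23 0.09] norm 0.019 0.3
```

Request:
arm_command([
  {"rot":[0,0,0],"slide":[-0.002,0,0.003],"grip":0},
  {"rot":[0,0,0],"slide":[-0.002,0,0.003],"grip":0},
  {"rot":[0,0,0],"slide":[-0.0023,0.0007,0.002],"grip":0},
  {"rot":[0,0,0],"slide":[0,0,0],"grip":0},
  {"rot":[0,0,0],"slide":[0,0,0],"grip":0},
  {"rot":[0,0,0],"slide":[0,0,0],"grip":0},
  {"rot":[0,0,0],"slide":[0,0,0],"grip":0},
  {"rot":[0,0,0],"slide":[0,0,0],"grip":0},
])

```text
time: 10.05
ee_pos: [0.5829, -0.0118, 0.2395]
eef_rot: [0.587, 0.759, 0.217, 0.178]
ft_force: [5.5, -1.8, -0.4]
width: 0.0193
grip_force: 59.5
```

```bash
python3 chk.py 1 0 91.6
python3 - <<'E'
from plan import *
import pickle
im,s=pickle.load(open('last.pkl','rb'));q=np.load('q.npy')
w3,_=pickle.load(open('W3.pkl','rb'))
g=cv2.cvtColor(im['pixels'],cv2.COLOR_RGB2GRAY);g3=cv2.cvtColor(w3['pixels'],cv2.COLOR_RGB2GRAY)
print(g[136:160,250],g3[136:160,250]);print(g[165,222:280]);
c=im['pixels'][:,:,::-1][120:250,90:330]
c=cv2.resize(c,None,fx=3.3,fy=3.3,interpolation=cv2.INTER_LANCZOS4)
c=np.clip(c.astype(float)*1.0,0,255)
# left half plain; gamma-lifted for dark
c=255*(c/255)**.6
def pl(pts,col):
    k=((proj(im,pts)-[90,120]+.5)*3.3).astype(np.int32);cv2.polylines(c,[k],True,col,1)
M,o=Tc(q)
a=np.linspace(0,2*np.pi,40);
for b,al in((1,1.6),(4,-17.1)):
    t=np.radians(al+np.array([45,135,225,315]))
    for h in(0,.016): pl(face(q,np.c_[B[b-1]+.0198*np.c_[np.cos(t),np.sin(t)],np.full(4,h)]),(0,0,255))
    pl(face(q,np.c_[B[b-1]+.013*np.c_[np.cos(a),np.sin(a)],np.full(40,.01)]),(0,255,255))
pl(face(q,np.c_[.034*np.c_[np.cos(a),np.sin(a)],np.full(40,-.0025)]),(255,0,0))
r=R.from_quat(s['eef_rot']).as_matrix()
# mouth from camera pose
C=np.array([[0,-.957,-.289,.081],[1,0,0,0],[0,-.289,.957,-.162],[0,0,0,1.]]);Tt=np.array(im['pose'])@np.linalg.inv(C)
sq=np.array([[20,16.8],[16.8,20],[-16.8,20],[-20,16.8],[-20,-16.8],[-16.8,-20],[16.8,-20],[20,-16.8]])/1000
for z in(.073,): pl((np.c_[sq+[.005,0],np.full(8,z)])@Tt[:3,:3].T+Tt[:3,3],(0,200,0))
cv2.imwrite('pics/w5.png',c);print(c.shape)
E
```

```text
t 10.1 mouth rel bolt (mm, cell) [ 0.1  0.4 23.8] psi 91.6 tilt [-0.  0.] F cell [ 3.2 -3.4 -3.2] Tq cell [-1.11 -0.56 -0.08] w 0.0195 j7 [ 0.71 -0.13 -0.63  2.03 -0.36  0.7   0.53]
to tgt slide [ 0.0126  0.0025 -0.0201] rot [-0.03 -0.02  0.  ] norm 0.024 0.0
[234 234 234 234 226 117   9   9   9   9   9   9   8  13  14  18  22  25
  29  31  32  32  34  33] [22 21 20 20 22 24 20 17  8  9  8  8  7 10  7 11 12 14 15 15 19 18 19 21]
[123 122 120 120 121 122 125 125  50  11  13  16  17  22  24  25  27  29
  28  30  30  31  29  28  27  29  33  32  34  34  35  35  34  36  35  38
  39  39  38  40  39  41  41  40  36  34  32  31  27  23  47 134 139  77
  21  12  13  16]
(429, 792, 3)[ WARN:0@0.194] global loadsave.cpp:1063 imwrite_ Unsupported depth image for selected encoder is fallbacked to CV_8U.
```

View pics/w5.png

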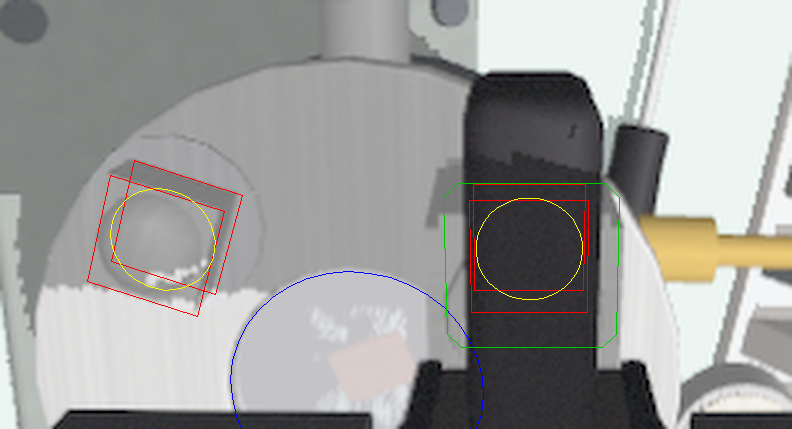

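The overlay matches bolt 4 (head at (165,240) in the crop) within about 1 mm. The key's bar end has moved about 3 rows in the hand, so I'll locate the socket numerically.

Run:
```python
from plan import *
import pickle
np.set_printoptions(linewidth=250)
im,s=pickle.load(open('last.pkl','rb'));w3,_=pickle.load(open('W3.pkl','rb'));w4,_=pickle.load(open('W4.pkl','rb'))
for n,i in(('w3',w3),('w4',w4),('w5',im)):
    g=cv2.cvtColor(i['pixels'],cv2.COLOR_RGB2GRAY)
    print(n,'end',g[136:156,250].tolist())
    for c in(224,227,229,272,274,277,279):print(c,g[166:232:2,c].tolist())
    for r in(176,184,200,215): print('row',r,g[r,214:236].tolist(),g[r,264:288].tolist())
```

```text
w3 end [22, 21, 20, 20, 22, 24, 20, 17, 8, 9, 8, 8, 7, 10, 7, 11, 12, 14, 15, 15]
224 [20, 21, 20, 21, 19, 19, 19, 30, 57, 64, 68, 67, 69, 89, 125, 125, 126, 126, 125, 127, 123, 126, 122, 122, 121, 122, 121, 122, 123, 124, 121, 122, 105]
227 [21, 21, 19, 20, 20, 51, 70, 67, 67, 66, 65, 88, 124, 126, 126, 125, 126, 127, 125, 126, 122, 126, 119, 83, 90, 98, 96, 89, 98, 124, 121, 123, 114]
229 [11, 8, 11, 14, 28, 32, 31, 34, 40, 41, 41, 55, 100, 100, 101, 108, 126, 127, 125, 124, 120, 85, 100, 117, 121, 121, 122, 121, 121, 119, 105, 128, 117]
272 [22, 21, 21, 33, 77, 68, 68, 68, 66, 67, 67, 109, 130, 130, 129, 129, 128, 129, 128, 127, 124, 93, 106, 122, 126, 125, 125, 124, 123, 121, 109, 126, 118]
274 [22, 20, 22, 21, 21, 68, 69, 67, 68, 67, 67, 109, 130, 130, 130, 128, 128, 129, 128, 128, 126, 129, 115, 98, 101, 101, 100, 100, 103, 125, 123, 127, 117]
277 [9, 21, 21, 21, 23, 19, 22, 28, 46, 66, 67, 68, 69, 111, 129, 129, 129, 130, 128, 129, 126, 130, 127, 125, 125, 126, 125, 125, 125, 127, 123, 127, 90]
279 [20, 14, 13, 19, 20, 22, 24, 23, 21, 21, 26, 40, 67, 110, 129, 129, 129, 130, 1
[... 4323 characters left out ...]
63, 24, 20, 24, 27, 28, 36, 38, 45, 46, 38, 32]
row 184 [123, 124, 126, 124, 123, 108, 79, 75, 78, 86, 87, 85, 85, 86, 87, 85, 43, 15, 13, 11, 12, 14] [16, 15, 17, 18, 14, 14, 15, 13, 63, 85, 87, 76, 75, 124, 213, 220, 163, 83, 46, 48, 47, 43, 38, 35]
row 200 [121, 122, 125, 125, 122, 123, 124, 124, 122, 123, 124, 122, 121, 120, 117, 89, 52, 17, 13, 12, 14, 14] [18, 16, 15, 16, 15, 17, 14, 37, 115, 121, 120, 121, 121, 121, 141, 205, 208, 211, 212, 212, 218, 216, 213, 214]
row 215 [164, 164, 165, 165, 165, 136, 121, 119, 118, 119, 107, 95, 114, 119, 116, 120, 98, 35, 9, 12, 12, 13] [15, 17, 17, 17, 15, 17, 14, 77, 109, 119, 120, 120, 120, 120, 183, 207, 212, 213, 210, 217, 218, 213, 210, 212]
```

```bash
cat > plan.py <<'E'
from cell import *
import json,sys,pickle
DX=np.array([.0105,-.0018,.073]);K=R.from_rotvec([.02,.026,0])
try:
    d=json.load(open('key.json'));DX=np.array(d['dx']);K=R.from_rotvec(d['k'])
except FileNotFoundError: pass
q=np.load('q.npy')
def target(b,h,psi,off=(0,0)):
    M,o=Tc(q);psi=np.radians(psi);x=M@[np.cos(psi),np.sin(psi),0];z=-M[:,2]
    Rt=R.from_matrix(np.c_[x,np.cross(z,x),z])*K.inv()
    m=face(q,[*(B[b-1]+np.array(off)),h])[0]
    return m-Rt.apply(DX),Rt
def delta(p,r,tp,tr): return (tp-p),np.degrees((tr*r.inv()).as_rotvec())
def show(n,dp,rv):print(n,'slide',dp.round(4),'rot',rv.round(2),'norm',np.linalg.norm(dp).round(3),np.linalg.norm(rv).round(1))
def state(b,p,r):
    M,o=Tc(q);k=(r*K).as_matrix();x=M.T@k[:,0];z=M.T@k[:,2]
    m=M.T@(p+r.apply(DX)-o)-np.r_[B[b-1],.034]
    return (m*1000).round(1),np.degrees(np.arctan2(x[1],x[0])).round(1),np.degrees(z[:2]).round(1)
C=np.array([[0,-.957,-.289,.081],[1,0,0,0],[0,-.289,.957,-.162],[0,0,0,1.]])
def feat(im):
    g=cv2.cvtColor(im['pixels'],cv2.COLOR_RGB2GRAY).astype(int)
    return g
E
cat > chk.py <<'E'
# chk.py bolt  [h psi offx offy]...  -> status, deltas from settled pose to each target in turn
from plan import *
b=int(sys.argv[1]);im=eyes.camera('wrist')
s=sensors.read_state();p=s['ee_pos'];r=R.from_quat(s['eef_rot']);M,o=Tc(q)
print('t',round(s['time'],2),'mouth,psi,tilt',*state(b,p,r),'F cell',(M.T@s['ft_force']).round(1),'Tq',(M.T@s['torque']).round(2),'w',round(float(s['width']),4),'j',s['joint_positions'].round(2),'p',p.round(4),'vel',np.abs(s['joint_vel']).max().round(3))
a=[float(x) for x in sys.argv[2:]]
for i in range(0,len(a),5):
    tp,tr=target(int(a[i]),a[i+1]/1000,a[i+2],(a[i+3]/1000,a[i+4]/1000));show(a[i:i+5],*delta(p,r,tp,tr));p,r=tp,tr
pickle.dump((im,s),open('last.pkl','wb'))
E
python3 chk.py 1 1 28 91.6 0 0 1 15 91.6 0 0 1 1 91.6 0 0
```

```text
t 10.15 mouth,psi,tilt [-1.9  5.8 23.8] 91.6 [-1.2  1.5] F cell [ 2.9 -3.6 -2. ] Tq [-1.12 -0.52 -0.05] w 0.0197 j [ 0.71 -0.13 -0.63  2.03 -0.36  0.7   0.53] p [ 0.5829 -0.0118  0.2395] vel 0.002
[1.0, 28.0, 91.6, 0.0, 0.0] slide [-0.0011 -0.0043  0.004 ] rot [-0.96 -1.45 -0.78] norm 0.006 1.9
[1.0, 15.0, 91.6, 0.0, 0.0] slide [ 0.0068  0.0016 -0.0109] rot [0. 0. 0.] norm 0.013 0.0
[1.0, 1.0, 91.6, 0.0, 0.0] slide [ 0.0074  0.0017 -0.0118] rot [0. 0. 0.] norm 0.014 0.0
```

Request:
arm_command([
  {"rot":[-0.32,-0.48,-0.26],"slide":[-0.001,-0.0005,0.0025],"grip":0},
  {"rot":[-0.32,-0.48,-0.26],"slide":[-0.0001,-0.002,0.0015],"grip":0},
  {"rot":[-0.32,-0.48,-0.26],"slide":[0,-0.0018,0],"grip":0},
  {"rot":[0,0,0],"slide":[0,0,0],"grip":0},
  {"rot":[0,0,0],"slide":[0,0,0],"grip":0},
  {"rot":[0,0,0],"slide":[0,0,0],"grip":0},
  {"rot":[0,0,0],"slide":[0,0,0],"grip":0},
  {"rot":[0,0,0],"slide":[0,0,0],"grip":0},
])

```text
time: 11.15
ee_pos: [0.5813, -0.0158, 0.243]
eef_rot: [0.588, 0.755, 0.217, 0.193]
ft_force: [-1.4, 0.5, -4.2]
width: 0.0195
grip_force: 59.7
```

```bash
python3 chk.py 1 1 28 91.6 0 0 1 15 91.6 0 0
python3 - <<'E'
from plan import *
np.set_printoptions(linewidth=250)
im,s=pickle.load(open('last.pkl','rb'));i=im
g=cv2.cvtColor(i['pixels'],cv2.COLOR_RGB2GRAY)
print('end',g[136:156,250].tolist())
for c in(222,224,227,229,272,274,277,279):print(c,g[162:232:2,c].tolist())
for r in(172,176,184,200,215): print('row',r,g[r,210:236].tolist(),g[r,264:288].tolist())
Tt=np.array(im['pose'])@np.linalg.inv(C)
for z in(.073,.036):
  P=(K.apply(np.array([[.02,-.0168,z-.073],[.02,.0168,z-.073],[.0168,-.02,z-.073],[.0168,.02,z-.073]]))+DX)@Tt[:3,:3].T+Tt[:3,3]
  print(z,proj(im,P).round(1).tolist())
E
```

```text
t 11.2 mouth,psi,tilt [-0.7  0.5 27.9] 91.6 [-0.1  0. ] F cell [-2.5  2.1 -2.4] Tq [ 0.66  1.26 -0.05] w 0.0198 j [ 0.71 -0.15 -0.63  2.05 -0.36  0.67  0.53] p [ 0.5813 -0.0158  0.243 ] vel 0.002
[1.0, 28.0, 91.6, 0.0, 0.0] slide [ 0.0005 -0.0003  0.0004] rot [-0.02 -0.09 -0.03] norm 0.001 0.1
[1.0, 15.0, 91.6, 0.0, 0.0] slide [ 0.0068  0.0016 -0.0109] rot [0. 0. 0.] norm 0.013 0.0
end [237, 236, 237, 236, 226, 63, 10, 8, 11, 9, 9, 10, 11, 13, 13, 16, 19, 22, 25, 29]
222 [122, 122, 121, 87, 76, 78, 78, 76, 77, 78, 79, 122, 121, 124, 124, 124, 126, 124, 124, 124, 123, 122, 121, 123, 121, 123, 120, 121, 125, 122, 122, 123, 123, 105, 6]
224 [122, 119, 96, 79, 78, 78, 78, 77, 76, 76, 79, 121, 121, 122, 124, 123, 125, 124, 123, 124, 123, 125, 94, 84, 97, 99, 96, 88, 97, 124, 123, 123, 124, 123, 113]
227 [127, 113, 93, 76, 77, 77, 77, 77, 76, 76, 80, 123, 123, 123, 123, 123, 125, 124, 119, 88, 86, 107, 118, 120, 120, 119, 120, 120, 120, 119, 113, 123, 125, 127, 116]
229 [74, 78, 59, 49, 49, 63, 63, 63, 61, 63, 81, 125, 125, 125, 124, 123, 125, 119, 80, 107, 120, 123, 123, 124, 123, 124, 12
[... 1350 characters left out ...]
4, 83, 78, 78, 141, 206, 214, 218, 225, 221, 152, 153, 160, 160, 160]
row 200 [167, 167, 167, 167, 167, 168, 159, 142, 126, 124, 123, 124, 124, 123, 124, 123, 118, 88, 87, 107, 52, 17, 11, 12, 11, 14] [16, 18, 14, 16, 16, 18, 15, 37, 116, 122, 122, 122, 122, 142, 208, 217, 214, 219, 220, 218, 212, 214, 212, 210]
row 215 [183, 171, 168, 167, 167, 168, 168, 168, 142, 123, 121, 120, 121, 122, 89, 114, 121, 120, 120, 125, 84, 27, 13, 14, 14, 12] [18, 16, 17, 17, 18, 16, 13, 80, 119, 122, 123, 122, 122, 186, 215, 213, 218, 220, 218, 213, 214, 211, 208, 210]
0.073 [[225.5, 168.1], [270.8, 167.9], [221.3, 172.3], [275.0, 172.1]]
0.036 [[222.4, 182.0], [275.4, 181.7], [217.5, 186.9], [280.3, 186.5]]
```

```bash
echo '{"dx":[0.0113,-0.0035,0.073],"k":[0.036,0.03,0]}' > key.json; python3 chk.py 1 1 27 91.6 0 0 1 14 91.6 0 0
python3 - <<'E'
from plan import *
im,s=pickle.load(open('last.pkl','rb'))
# check cell model: refine in-image shift of bolt4 head/washer via look_for and ball by Hough
for b in eyes.look_for('bolt1',im): print(np.round(b['bbox'],1),round(b['conf'],2))
t=np.radians(-17.1+np.array([45,135,225,315]))
P=np.vstack([face(q,np.c_[B[3]+.0198*np.c_[np.cos(t),np.sin(t)],np.full(4,h)]) for h in(0,.016)])
k=proj(im,P);print('pred head4 bbox',k.min(0).round(1),k.max(0).round(1),k[4:].round(1).tolist())
g=cv2.cvtColor(im['pixels'],cv2.COLOR_RGB2GRAY)
c=proj(im,face(q,[*B[3],.016]))[0];x0,y0=(c-26).astype(int);gg=cv2.resize(g[y0:y0+52,x0:x0+52],None,fx=4,fy=4,interpolation=cv2.INTER_CUBIC)
l=cv2.createLineSegmentDetector().detect(gg)[0]
for a in l[:,0]:
    if np.hypot(a[2]-a[0],a[3]-a[1])>36: print((a.reshape(2,2)/4+[x0,y0]).round(1).tolist())
# window ellipse
E
```

```text
t 11.25 mouth,psi,tilt [-2.3  1.3 27.8] 91.6 [-1.   0.3] F cell [-2.8  1.7 -2.8] Tq [ 0.62  1.32 -0.02] w 0.0194 j [ 0.71 -0.15 -0.63  2.05 -0.36  0.67  0.53] p [ 0.5813 -0.0158  0.2431] vel 0.002
[1.0, 27.0, 91.6, 0.0, 0.0] slide [ 0.0015 -0.0006 -0.0001] rot [ 0.02 -1.03 -0.13] norm 0.002 1.0
[1.0, 14.0, 91.6, 0.0, 0.0] slide [ 0.0068  0.0016 -0.0109] rot [0. 0. 0.] norm 0.013 0.0
[113.7 159.9 159.8 208.4] 0.59
pred head4 bbox [114.6 160.6] [161.2 207.6] [[156.2, 175.9], [121.6, 165.0], [114.6, 197.3], [148.2, 207.6]]
[[138.7, 203.9], [124.0, 200.0]]
[[127.9, 160.3], [159.8, 170.5]]
[[154.8, 175.6], [121.1, 164.7]]
[[148.2, 202.3], [155.0, 176.3]]
[[120.2, 160.3], [112.1, 170.6]]
[[158.0, 178.9], [153.2, 197.6]]
```

Request:
arm_command([
  {"rot":[0,-1,-0.1],"slide":[0.0015,-0.0006,0],"grip":0},
  {"rot":[0,0,0],"slide":[0,0,0],"grip":0},
  {"rot":[0,0,0],"slide":[0.0014,0.0003,-0.0022],"grip":0},
  {"rot":[0,0,0],"slide":[0.0014,0.0003,-0.0022],"grip":0},
  {"rot":[0,0,0],"slide":[0.0014,0.0003,-0.0022],"grip":0},
  {"rot":[0,0,0],"slide":[0.0013,0.0003,-0.0021],"grip":0},
  {"rot":[0,0,0],"slide":[0.0013,0.0004,-0.0022],"grip":0},
  {"rot":[0,0,0],"slide":[0,0,0],"grip":0},
])

```text
time: 12.3
ee_pos: [0.5905, -0.0158, 0.2363]
eef_rot: [0.587, 0.752, 0.222, 0.202]
ft_force: [-43.3, 0.3, 39.3]
width: 0.0196
grip_force: 61.3
```

```bash
python3 chk.py 1 1 14 91.6 0 0 1 1 91.6 0 0
```

```text
t 12.35 mouth,psi,tilt [ 3.  -1.4 17.2] 91.7 [ 0.2 -0.2] F cell [-15.5   8.7  56.6] Tq [ 1.98  4.1  -0.  ] w 0.0197 j [ 0.71 -0.13 -0.64  2.06 -0.36  0.62  0.53] p [ 0.5905 -0.0158  0.2364] vel 0.002
[1.0, 14.0, 91.6, 0.0, 0.0] slide [-0.0008  0.001  -0.0043] rot [0.16 0.24 0.03] norm 0.004 0.3
[1.0, 1.0, 91.6, 0.0, 0.0] slide [ 0.0068  0.0016 -0.0109] rot [0. 0. 0.] norm 0.013 0.0
```

Run:
```python
from plan import *
L=pickle.load(open('last.pkl','rb'))[0]
def edge(v,x0,sgn):  # subpixel max gradient
    d=np.diff(v.astype(float))*sgn;i=int(np.argmax(d));
    if 0<i<len(d)-1:
        a,b,c=d[i-1:i+2];i=i+.5*(a-c)/(a-2*b+c+1e-9)
    return round(x0+i+.5,1),round(float(d.max()))
for n,i in(('w3',pickle.load(open('W3.pkl','rb'))[0]),('w4',pickle.load(open('W4.pkl','rb'))[0]),('now',L)):
    g=cv2.cvtColor(i['pixels'],cv2.COLOR_RGB2GRAY);print(n)
    for r in(178,186,194,200,206,212,218,224,228):
        print(r,'barL',edge(g[r,224:240],224,-1),'barR',edge(g[r,262:276],262,1),'sockL',edge(g[r,212:226],212,1),edge(g[r,212:226],212,-1),'sockR',edge(g[r,274:288],274,1),edge(g[r,274:288],274,-1))
    for c in(235,242,250,258,265):print('end c',c,edge(g[132:160,c],132,-1),end=' ')
    print()
    for c in(222,224,226,228,272,273,274,275,276):print('front c',c,'top',edge(g[178:198,c],178,1),'bot',edge(g[160:184,c],160,-1),edge(g[160:184,c],160,1))
```

```text
w3
178 barL (np.float64(228.7), 37) barR (np.float64(270.1), 29) sockL (224.5, 19) (212.5, 7) sockR (np.float64(285.6), 6) (np.float64(275.7), 30)
186 barL (np.float64(229.0), 25) barR (np.float64(269.6), 42) sockL (np.float64(222.5), 40) (212.5, 3) sockR (286.5, 7) (np.float64(278.4), 27)
194 barL (np.float64(229.5), 64) barR (np.float64(269.6), 85) sockL (np.float64(220.5), 97) (np.float64(213.2), 4) sockR (286.5, 7) (np.float64(280.1), 56)
200 barL (np.float64(229.7), 79) barR (np.float64(269.6), 83) sockL (np.float64(220.6), 86) (212.5, 5) sockR (np.float64(285.2), 7) (np.float64(279.7), 76)
206 barL (np.float64(229.7), 66) barR (np.float64(269.6), 57) sockL (np.float64(221.1), 56) (np.float64(216.0), 4) sockR (np.float64(282.7), 5) (np.float64(279.7), 70)
212 barL (np.float64(229.9), 55) barR (np.float64(269.6), 85) sockL (np.float64(221.2), 60) (np.float64(219.0), 5) sockR (274.5, 24) (np.float64(279.7), 71)
218 barL (np.float64(230.1), 50) barR (np.float64(269.5), 109) sockL (np.float64(221.5), 78) (np.float64(218.4), 3) sockR (274.5, 23) (np.float64(279.6), 82)
224 barL (np.f
[... 5342 characters left out ...]
bot (160.5, 12) (np.float64(180.3), 29)
front c 224 top (np.float64(180.3), 29) bot (160.5, 10) (np.float64(180.3), 29)
front c 226 top (np.float64(180.3), 31) bot (160.5, 13) (np.float64(180.3), 31)
front c 228 top (np.float64(180.3), 30) bot (160.5, 12) (np.float64(180.3), 30)
front c 272 top (np.float64(194.3), 16) bot (np.float64(169.3), 9) (np.float64(171.2), 6)
front c 273 top (np.float64(188.4), 19) bot (np.float64(179.5), 55) (np.float64(176.6), 29)
front c 274 top (178.5, 55) bot (np.float64(181.1), 60) (np.float64(178.4), 55)
front c 275 top (np.float64(179.8), 37) bot (182.5, 42) (np.float64(179.8), 37)
front c 276 top (np.float64(182.4), 49) bot (np.float64(163.5), 3) (182.5, 49)
```

Run:
```python
from plan import *
M,o=Tc(q)
for n in('W3','W4'):
    s=pickle.load(open(n+'.pkl','rb'))[1];print(n,'F',(M.T@s['ft_force']).round(2),'T',(M.T@s['torque']).round(2),'Tw',s['torque'].round(2),s['ft_force'].round(2))
```

```text
W3 F [ 2.29  1.98 -0.78] T [ 0.19 -0.37 -0.14] Tw [ 0.31 -0.31 -0.01] [1.84 2.46 0.58]
W4 F [-1.    0.31 -2.61] T [ 0.05  0.94 -0.01] Tw [-0.17  0.93  0.02] [ 0.48  0.43 -2.74]
```

Request:
arm_command([
  {"rot":[0,0,0],"slide":[-0.003,-0.0008,0.005],"grip":0},
  {"rot":[0,0,0],"slide":[-0.003,-0.0008,0.005],"grip":0},
  {"rot":[0,0,0],"slide":[-0.004,-0.0008,0.007],"grip":0},
  {"rot":[0,0,0],"slide":[-0.004,-0.0008,0.007],"grip":0},
  {"rot":[0,0,0],"slide":[0,0,0],"grip":0},
  {"rot":[0,0,0],"slide":[0,0,0],"grip":0},
  {"rot":[0,0,0],"slide":[0,0,0],"grip":0},
  {"rot":[0,0,0],"slide":[0,0,0],"grip":0},
])

```text
time: 13.35
ee_pos: [0.5757, -0.018, 0.2561]
eef_rot: [0.587, 0.753, 0.222, 0.2]
ft_force: [0.3, -0.8, -2.2]
width: 0.0195
grip_force: 59.2
```

```bash
python3 chk.py 1; cp last.pkl W7.pkl
python3 - <<'E'
from plan import *
im,s=pickle.load(open('last.pkl','rb'));M,o=Tc(q);print((M.T@s['ft_force']).round(2),(M.T@s['torque']).round(2),s['ft_force'].round(2))
g=cv2.cvtColor(im['pixels'],cv2.COLOR_RGB2GRAY)
x0,y0=200,125;gg=cv2.resize(g[y0:240,x0:300],None,fx=4,fy=4,interpolation=cv2.INTER_CUBIC)
l=cv2.createLineSegmentDetector().detect(gg)[0]
print('NOW');[print((a.reshape(2,2)/4+[x0,y0]).round(1).tolist()) for a in l[:,0] if np.hypot(a[2]-a[0],a[3]-a[1])>26]
g=cv2.cvtColor(pickle.load(open('W4.pkl','rb'))[0]['pixels'],cv2.COLOR_RGB2GRAY)
gg=cv2.resize(g[y0:240,x0:300],None,fx=4,fy=4,interpolation=cv2.INTER_CUBIC)
l=cv2.createLineSegmentDetector().detect(gg)[0]
print('W4');[print((a.reshape(2,2)/4+[x0,y0]).round(1).tolist()) for a in l[:,0] if np.hypot(a[2]-a[0],a[3]-a[1])>26]
E
```

```text
t 13.4 mouth,psi,tilt [ 1.  0. 42.] 91.6 [-0.  0.] F cell [-1.4 -0.7 -2.1] Tq [0.02 0.94 0.04] w 0.0195 j [ 0.71 -0.19 -0.61  2.05 -0.4   0.69  0.57] p [ 0.5757 -0.018   0.2562] vel 0.002
[-1.39 -0.69 -2.11] [0.02 0.94 0.04] [ 0.12 -0.68 -2.53]
NOW
[[285.7, 230.6], [288.2, 239.6]]
[[282.8, 149.0], [279.2, 166.1]]
[[226.8, 129.4], [237.7, 134.4]]
[[257.7, 139.8], [266.9, 142.1]]
[[279.2, 171.4], [296.7, 171.7]]
[[273.6, 143.5], [277.1, 127.1]]
[[289.7, 217.7], [297.0, 214.1]]
[[246.1, 140.3], [257.7, 140.3]]
[[286.2, 229.9], [287.3, 219.6]]
[[230.8, 148.9], [233.3, 141.6]]
[[290.0, 225.9], [286.4, 231.5]]
[[215.4, 125.5], [225.1, 129.0]]
[[276.9, 183.3], [276.9, 195.5]]
[[273.3, 178.0], [271.3, 231.4]]
[[213.8, 239.9], [216.5, 230.1]]
[[279.5, 125.0], [275.1, 145.3]]
[[298.6, 220.4], [289.8, 225.9]]
[[276.8, 195.8], [275.4, 229.9]]
[[281.3, 187.1], [274.6, 174.0]]
[[231.3, 230.8], [230.6, 148.9]]
[[224.2, 231.5], [231.4, 231.6]]
[[295.5, 191.2], [282.4, 190.7]]
[[217.3, 129.4], [207.3, 128.3]]
[[295.2, 173.2], [280.5, 173.2]]
[[227.9, 133.9], [216.7, 129.8]]
[[207.4, 129.0], [200.1, 1
[... 1058 characters left out ...]
227.7]]
[[238.0, 125.1], [237.8, 138.9]]
[[230.2, 208.6], [229.8, 193.3]]
[[229.3, 187.4], [228.8, 161.1]]
[[227.8, 159.7], [233.1, 146.1]]
[[230.8, 231.1], [230.1, 208.0]]
[[270.2, 231.5], [277.4, 231.5]]
[[223.9, 231.5], [230.8, 231.6]]
[[299.6, 200.7], [291.4, 200.3]]
[[200.2, 134.9], [218.0, 137.0]]
[[222.0, 226.7], [220.8, 200.8]]
[[216.2, 138.7], [200.1, 136.6]]
[[220.6, 192.1], [225.8, 176.5]]
[[226.7, 138.8], [216.4, 138.6]]
[[237.9, 143.1], [229.1, 140.8]]
[[226.8, 224.2], [226.7, 212.0]]
[[299.5, 183.2], [289.2, 183.3]]
[[216.0, 198.1], [205.6, 195.6]]
[[218.1, 216.1], [218.1, 208.0]]
[[217.0, 207.1], [200.1, 206.7]]
[[228.3, 214.2], [228.1, 222.3]]
[[207.3, 216.0], [214.5, 213.2]]
```

The contact stop (17 mm early on both tries) and the bar's apparent size agree: the key slid 17 mm before the grip closed. So the key was in fact seated on the bolt both times. I'll update the key-in-hand model, seat the key on bolt 1 and regrip the bar properly there.

```bash
echo '{"dx":[0.008,-0.0043,0.0905],"k":[0.044,0.057,0]}' > key.json; python3 chk.py 1 1 26 91.6 0 0 1 2 91.6 0 0
```

```text
t 13.45 mouth,psi,tilt [ 0.9 -3.8 24.6] 91.6 [-0.5  1.5] F cell [-1.7  0.5 -2.9] Tq [ 0.08  0.96 -0.02] w 0.0197 j [ 0.71 -0.19 -0.61  2.05 -0.4   0.69  0.57] p [ 0.5757 -0.018   0.2562] vel 0.002
[1.0, 26.0, 91.6, 0.0, 0.0] slide [-0.0036  0.0056  0.0004] rot [-1.12 -0.79 -0.87] norm 0.007 1.6
[1.0, 2.0, 91.6, 0.0, 0.0] slide [ 0.0126  0.0029 -0.0202] rot [0. 0. 0.] norm 0.024 0.0
```

Request:
arm_command([
  {"rot":[-0.56,-0.4,-0.43],"slide":[-0.0018,0.0028,0.0002],"grip":0},
  {"rot":[-0.56,-0.4,-0.43],"slide":[-0.0018,0.0028,0.0002],"grip":0},
  {"rot":[0,0,0],"slide":[0,0,0],"grip":0},
  {"rot":[0,0,0],"slide":[0.0025,0.0006,-0.004],"grip":0},
  {"rot":[0,0,0],"slide":[0.0025,0.0006,-0.004],"grip":0},
  {"rot":[0,0,0],"slide":[0.0025,0.0006,-0.004],"grip":0},
  {"rot":[0,0,0],"slide":[0.0025,0.0006,-0.004],"grip":0},
  {"rot":[0,0,0],"slide":[0.0025,0.0006,-0.004],"grip":0},
])

```text
time: 14.45
ee_pos: [0.5849, -0.0097, 0.2365]
eef_rot: [0.589, 0.749, 0.217, 0.213]
ft_force: [-0.5, -1.1, -2.6]
width: 0.0197
grip_force: 59.2
```

```bash
python3 chk.py 1 1 2 91.6 0 0
```

```text
t 14.5 mouth,psi,tilt [-0.1 -0.   1.6] 91.6 [0. 0.] F cell [-1.8 -1.1 -3.5] Tq [-0.34  0.82 -0.06] w 0.0192 j [ 0.72 -0.16 -0.67  2.08 -0.34  0.6   0.48] p [ 0.5849 -0.0095  0.236 ] vel 0.019
[1.0, 2.0, 91.6, 0.0, 0.0] slide [-0.0001 -0.      0.0004] rot [-0. -0.  0.] norm 0.0 0.0
```

Run:
```python
import plan as P
s=P.sensors.read_state()
p=s['ee_pos'];r=P.R.from_quat(s['eef_rot'])
P.DX=P.np.array([0,0,.073]);P.K=P.R.identity()
P.show('regrip',*P.delta(p,r,*P.target(1,0,91.6)))
```

```text
regrip slide [ 0.0094  0.0051 -0.0166] rot [2.03 3.15 1.72] norm 0.02 4.1
```

Request:
arm_command([
  {"rot":[0,0,0],"slide":[0,0,0],"grip":0.6},
  {"rot":[0,0,0],"slide":[0,0,0],"grip":0.6},
  {"rot":[0,0,0],"slide":[0,0,0],"grip":0.6},
  {"rot":[0.5,0.79,0.43],"slide":[0.0024,0.0013,-0.0042],"grip":0.6},
  {"rot":[0.5,0.79,0.43],"slide":[0.0024,0.0013,-0.0042],"grip":0.6},
  {"rot":[0.5,0.79,0.43],"slide":[0.0023,0.0013,-0.0041],"grip":0.6},
  {"rot":[0.5,0.79,0.43],"slide":[0.0023,0.0012,-0.0041],"grip":0.6},
  {"rot":[0,0,0],"slide":[0,0,0],"grip":0.6},
])

```text
time: 15.5
ee_pos: [0.5942, -0.0044, 0.2197]
eef_rot: [0.587, 0.759, 0.217, 0.178]
ft_force: [-0.2, -0.9, -0.3]
width: 0.052
grip_force: 0.0
```

Request:
arm_command([
  {"rot":[0,0,0],"slide":[0,0,0],"grip":0},
  {"rot":[0,0,0],"slide":[0,0,0],"grip":0},
  {"rot":[0,0,0],"slide":[0,0,0],"grip":0},
  {"rot":[0,0,0],"slide":[0,0,0],"grip":0},
  {"rot":[0,0,0],"slide":[0,0,0],"grip":0},
  {"rot":[0,0,0],"slide":[0,0,0],"grip":0},
  {"rot":[0,0,0],"slide":[0,0,0],"grip":0},
  {"rot":[0,0,0],"slide":[0,0,0],"grip":0},
], newtons=60)

```text
time: 16.5
ee_pos: [0.5939, -0.0044, 0.22]
eef_rot: [0.587, 0.759, 0.217, 0.178]
ft_force: [-2.6, -1.1, -0.9]
width: 0.0194
grip_force: 59.8
```

```bash
echo '{"dx":[0,0,0.073],"k":[0,0,0]}' > key.json
cat > kin.py <<'E'
# key pose in hand from bar/socket edges (rows ~ tool x, cols ~ tool y)
from plan import *
im=pickle.load(open('last.pkl','rb'))[0];g=cv2.cvtColor(im['pixels'],cv2.COLOR_RGB2GRAY).astype(float)
def e(v,x0):
    d=np.abs(np.diff(v));i=int(np.argmax(d));return x0+i+.5
print('barL',[e(g[r,218:240],218) for r in(170,180,190,200,210,220)],'barR',[e(g[r,262:284],262) for r in(170,180,190,200,210,220)])
print('end',[e(g[125:165,c],125) for c in(245,250,255)])
np.set_printoptions(linewidth=250)
for c in(222,225,228,231,271,274,277,280):print(c,g[150:232:2,c].astype(int).tolist())
for r in(180,195,205,215):print(r,g[r,206:240].astype(int).tolist(),g[r,262:292].astype(int).tolist())
E
python3 chk.py 1 1 0 91.6 0 0; python3 kin.py
```

```text
t 16.55 mouth,psi,tilt [0.1 0.1 0.7] 91.6 [-0. -0.] F cell [-2.5  0.3  2.4] Tq [-0.11  1.16  0.  ] w 0.0198 j [ 0.72 -0.08 -0.67  2.03 -0.31  0.64  0.49] p [ 0.5939 -0.0044  0.22  ] vel 0.002
[1.0, 0.0, 91.6, 0.0, 0.0] slide [ 0.0003 -0.     -0.0006] rot [ 0.05 -0.01 -0.  ] norm 0.001 0.0
barL [227.5, 227.5, 227.5, 227.5, 228.5, 228.5] barR [276.5, 268.5, 279.5, 281.5, 281.5, 273.5]
end [149.5, 149.5, 149.5]
222 [32, 80, 110, 123, 122, 122, 122, 122, 121, 121, 121, 120, 120, 120, 121, 121, 104, 83, 76, 76, 75, 75, 75, 78, 121, 121, 122, 122, 123, 125, 125, 125, 125, 122, 123, 122, 121, 122, 121, 103, 9]
225 [31, 48, 85, 128, 124, 124, 124, 124, 122, 122, 123, 123, 123, 123, 119, 100, 80, 74, 74, 75, 74, 74, 74, 78, 121, 122, 122, 123, 124, 124, 124, 124, 123, 123, 120, 87, 91, 114, 117, 115, 108]
228 [31, 33, 72, 103, 131, 127, 102, 58, 37, 39, 38, 37, 37, 40, 46, 34, 27, 27, 26, 28, 28, 36, 36, 37, 57, 56, 58, 58, 75, 78, 77, 76, 65, 53, 67, 81, 96, 98, 96, 97, 89]
231 [31, 30, 27, 23, 11, 12, 14, 14, 17, 19, 19, 19, 19, 18, 17, 12, 12, 14, 15, 11, 13, 12, 15, 14, 13, 13, 14, 12, 13
[... 1253 characters left out ...]
, 18, 18, 14, 16, 15, 28, 72, 74, 74, 75, 74, 187, 160, 98, 50, 45, 42, 37, 30, 23, 121, 232, 235]
205 [121, 120, 121, 123, 124, 123, 123, 126, 126, 125, 124, 123, 123, 123, 123, 122, 123, 123, 123, 123, 123, 123, 63, 19, 13, 12, 12, 12, 13, 14, 15, 17, 17, 17] [17, 18, 18, 18, 18, 19, 16, 15, 17, 16, 17, 14, 63, 117, 122, 121, 121, 121, 121, 123, 184, 207, 213, 225, 218, 165, 132, 158, 160, 160]
215 [121, 120, 121, 123, 123, 123, 122, 126, 125, 124, 124, 125, 125, 125, 125, 124, 125, 125, 124, 123, 122, 103, 56, 18, 11, 12, 11, 14, 13, 15, 16, 18, 16, 16] [19, 18, 16, 17, 19, 17, 18, 17, 14, 16, 15, 12, 89, 120, 123, 123, 122, 122, 123, 123, 203, 211, 214, 211, 214, 218, 217, 213, 211, 227]
```

Request:
arm_command([
  {"rot":[3.41,0.78,-5.47],"slide":[0,0,0],"grip":0},
  {"rot":[3.41,0.78,-5.47],"slide":[0,0,0],"grip":0},
  {"rot":[3.41,0.78,-5.47],"slide":[0,0,0],"grip":0},
  {"rot":[3.41,0.78,-5.47],"slide":[0,0,0],"grip":0},
  {"rot":[3.41,0.78,-5.47],"slide":[0,0,0],"grip":0},
  {"rot":[3.41,0.78,-5.47],"slide":[0,0,0],"grip":0},
  {"rot":[3.41,0.78,-5.47],"slide":[0,0,0],"grip":0},
  {"rot":[3.41,0.78,-5.47],"slide":[0,0,0],"grip":0},
])

```text
time: 17.55
ee_pos: [0.5938, -0.0054, 0.2198]
eef_rot: [0.861, 0.424, 0.273, 0.065]
ft_force: [-3.2, -4.0, -1.1]
width: 0.0197
grip_force: 59.8
```

```bash
python3 chk.py 1 1 0 39.6 0 0 1 30 44 0 0 3 30 101.7 0 0 3 1 101.7 0 0; python3 kin.py | head -2
```

```text
t 17.6 mouth,psi,tilt [-0.4 -1.   0.7] 39.1 [-0.1 -0.1] F cell [-3.7 -3.2  1.5] Tq [-0.91  1.62  0.25] w 0.0194 j [ 0.79 -0.08 -0.74  2.03 -0.32  0.64 -0.42] p [ 0.5938 -0.0054  0.2198] vel 0.154
[1.0, 0.0, 39.6, 0.0, 0.0] slide [ 0.0005  0.0009 -0.0005] rot [-0.13 -0.09  0.46] norm 0.001 0.5
[1.0, 30.0, 44.0, 0.0, 0.0] slide [-0.0158 -0.0036  0.0253] rot [-2.31 -0.53  3.71] norm 0.03 4.4
[3.0, 30.0, 101.7, 0.0, 0.0] slide [-0.0537 -0.1047 -0.0485] rot [-30.33  -6.97  48.59] norm 0.127 57.7
[3.0, 1.0, 101.7, 0.0, 0.0] slide [ 0.0152  0.0035 -0.0244] rot [0. 0. 0.] norm 0.029 0.0
barL [221.5, 226.5, 226.5, 227.5, 227.5, 227.5] barR [281.5, 273.5, 277.5, 273.5, 273.5, 273.5]
end [149.5, 149.5, 149.5]
```

Request:
arm_command([
  {"rot":[-1.15,-0.26,1.85],"slide":[-0.0079,-0.0018,0.0126],"grip":0},
  {"rot":[-1.15,-0.26,1.85],"slide":[-0.0079,-0.0018,0.0127],"grip":0},
  {"rot":[-5.06,-1.16,8.1],"slide":[-0.009,-0.0175,-0.0081],"grip":0},
  {"rot":[-5.06,-1.16,8.1],"slide":[-0.009,-0.0175,-0.0081],"grip":0},
  {"rot":[-5.06,-1.16,8.1],"slide":[-0.009,-0.0175,-0.0081],"grip":0},
  {"rot":[-5.06,-1.16,8.1],"slide":[-0.009,-0.0174,-0.0081],"grip":0},
  {"rot":[-5.06,-1.16,8.1],"slide":[-0.0089,-0.0174,-0.0081],"grip":0},
  {"rot":[-5.06,-1.16,8.1],"slide":[-0.0088,-0.0174,-0.008],"grip":0},
])

```text
time: 18.6
ee_pos: [0.5242, -0.113, 0.1964]
eef_rot: [0.515, 0.81, 0.2, 0.198]
ft_force: [0.5, -0.8, -2.7]
width: 0.0194
grip_force: 59.8
```

Request:
arm_command([
  {"rot":[0,0,0],"slide":[0,0,0],"grip":0},
  {"rot":[0,0,0],"slide":[0,0,0],"grip":0},
  {"rot":[0,0,0],"slide":[0,0,0],"grip":0},
  {"rot":[0,0,0],"slide":[0.0017,0.0004,-0.0027],"grip":0},
  {"rot":[0,0,0],"slide":[0.0017,0.0004,-0.0027],"grip":0},
  {"rot":[0,0,0],"slide":[0,0,0],"grip":0},
  {"rot":[0,0,0],"slide":[0,0,0],"grip":0},
  {"rot":[0,0,0],"slide":[0,0,0],"grip":0},
])

```text
time: 19.6
ee_pos: [0.528, -0.1119, 0.1916]
eef_rot: [0.518, 0.808, 0.2, 0.197]
ft_force: [-0.2, 0.9, -3.1]
width: 0.0196
grip_force: 59.8
```

```bash
python3 chk.py 3 3 24 101.7 0 0 3 13 101.7 0 0 3 0 101.7 0 0;python3 - <<'E'
from plan import *
im,s=pickle.load(open('last.pkl','rb'))
g=cv2.cvtColor(im['pixels'],cv2.COLOR_RGB2GRAY)
al=np.degrees(np.load('q.npy')[5:])
for b in(1,2,4):
    c=proj(im,face(q,[*B[b-1],.016]))[0];x0,y0=(c-30).astype(int)
    if min(x0,y0)<0 or c[1]>235: print(b,'out',c);continue
    t=np.radians(al[b-1]+np.array([45,135,225,315]))
    k=proj(im,face(q,np.c_[B[b-1]+.0198*np.c_[np.cos(t),np.sin(t)],np.full(4,.016)]));print(b,'pred top',k.round(1).tolist())
    gg=cv2.resize(g[y0:y0+60,x0:x0+60],None,fx=4,fy=4,interpolation=cv2.INTER_CUBIC)
    for a in cv2.createLineSegmentDetector().detect(gg)[0][:,0]:
        if np.hypot(a[2]-a[0],a[3]-a[1])>56:
            e=a.reshape(2,2)/4+[x0,y0];L=[local(q,im,*u,.016)[:2]-B[b-1] for u in e];d=L[1]-L[0]
            print('  ',e.round(1).tolist(),'ang16',np.degrees(np.arctan2(d[1],d[0])).round(1)%90,'dist',(np.cross(L[0],d)/np.linalg.norm(d)*1000).round(1))
E
```

```text
t 19.65 mouth,psi,tilt [ 0.4  0.1 24.4] 101.8 [ 0.  -0.1] F cell [-1.9 -0.3 -2.6] Tq [-0.02  0.9  -0.05] w 0.0193 j [ 0.71 -0.14 -0.37  2.16 -0.55  0.68  1.11] p [ 0.528  -0.1119  0.1916] vel 0.002
[3.0, 24.0, 101.7, 0.0, 0.0] slide [-0.     -0.0002 -0.0006] rot [ 0.11  0.06 -0.04] norm 0.001 0.1
[3.0, 13.0, 101.7, 0.0, 0.0] slide [ 0.0058  0.0013 -0.0093] rot [0. 0. 0.] norm 0.011 0.0
[3.0, 0.0, 101.7, 0.0, 0.0] slide [ 0.0068  0.0016 -0.0109] rot [0. 0. 0.] norm 0.013 0.0
1 pred top [[414.7, 98.5], [379.3, 90.7], [369.3, 128.5], [404.0, 135.6]]
   [[368.7, 111.6], [376.6, 124.8]] ang16 47.4 dist 13.9
   [[398.1, 86.2], [366.9, 107.4]] ang16 47.19999999999999 dist 14.7
   [[377.6, 136.9], [361.2, 109.7]] ang16 47.80000000000001 dist -17.7
   [[361.1, 106.3], [385.8, 89.2]] ang16 47.4 dist -17.9
2 pred top [[364.7, 201.3], [334.2, 219.0], [349.8, 245.3], [379.6, 228.4]]
   [[327.1, 244.5], [386.5, 243.8]] ang16 12.0 dist 18.4
   [[365.2, 201.8], [333.7, 217.8]] ang16 40.69999999999999 dist 14.2
   [[352.2, 243.0], [368.0, 235.4]] ang16 40.1 dist 14.0
   [[330.2, 211.1], [355.0, 198.3]] ang16 41.2 dist -21.0
4 pred top [[301.3, 78.5], [267.4, 58.4], [248.3, 94.1], [281.7, 113.2]]
   [[264.4, 61.3], [248.2, 90.9]] ang16 72.4 dist 15.0<stdin>:14: DeprecationWarning: Arrays of 2-dimensional vectors are deprecated. Use arrays of 3-dimensional vectors instead. (deprecated in NumPy 2.0)
```

Request:
arm_command([
  {"rot":[0,0,0],"slide":[0.0019,0.0002,-0.0035],"grip":0},
  {"rot":[0,0,0],"slide":[0.0019,0.0004,-0.0032],"grip":0},
  {"rot":[0,0,0],"slide":[0.0019,0.0004,-0.0032],"grip":0},
  {"rot":[0,0,0],"slide":[0.001,0.0002,-0.0016],"grip":0},
  {"rot":[0,0,0],"slide":[0,0,0],"grip":0},
  {"rot":[0,0,0],"slide":[0,0,0],"grip":0},
  {"rot":[0,0,0],"slide":[0,0,0],"grip":0},
  {"rot":[0,0,0],"slide":[0,0,0],"grip":0},
])

```text
time: 20.65
ee_pos: [0.5346, -0.1107, 0.1801]
eef_rot: [0.518, 0.808, 0.2, 0.197]
ft_force: [-0.6, 0.2, -2.6]
width: 0.0194
grip_force: 59.8
```

```bash
python3 chk.py 3 3 0.5 101.7 0 0
```

```text
t 20.7 mouth,psi,tilt [-0.1 -0.2 11.1] 101.8 [ 0.  -0.1] F cell [-1.1 -0.2 -2.9] Tq [-0.03  0.88  0.  ] w 0.0195 j [ 0.7  -0.11 -0.38  2.16 -0.54  0.65  1.11] p [ 0.5346 -0.1107  0.1801] vel 0.002
[3.0, 0.5, 101.7, 0.0, 0.0] slide [ 0.0056  0.0014 -0.0089] rot [ 0.11  0.06 -0.05] norm 0.011 0.1
```

Request:
arm_command([
  {"rot":[0,0,0],"slide":[0.0027,0.0007,-0.0043],"grip":0},
  {"rot":[0,0,0],"slide":[0.0026,0.0006,-0.0042],"grip":0},
  {"rot":[4.55,1.04,-7.3],"slide":[0,0,0],"grip":0},
  {"rot":[4.55,1.04,-7.3],"slide":[0,0,0],"grip":0},
  {"rot":[4.55,1.04,-7.3],"slide":[0,0,0],"grip":0},
  {"rot":[4.55,1.04,-7.3],"slide":[0,0,0],"grip":0},
  {"rot":[4.55,1.04,-7.3],"slide":[0,0,0],"grip":0},
  {"rot":[4.55,1.04,-7.3],"slide":[0,0,0],"grip":0},
])

```text
time: 21.7
ee_pos: [0.54, -0.1104, 0.1709]
eef_rot: [0.821, 0.497, 0.266, 0.09]
ft_force: [3.6, -5.5, -6.4]
width: 0.0195
grip_force: 59.8
```

```bash
python3 chk.py 3 3 1 49.8 0 0 3 28 51 0 0 2 28 41.5 0 0 2 24 41.5 0 0 2 11 41.5 0 0
```

```text
t 21.75 mouth,psi,tilt [-0.7 -1.4  0.6] 49.1 [-0.  -0.2] F cell [-2.8 -5.  -8.2] Tq [-1.43  1.11  0.23] w 0.0197 j [ 0.76 -0.08 -0.45  2.16 -0.54  0.62  0.19] p [ 0.54   -0.1104  0.171 ] vel 0.207
[3.0, 1.0, 49.8, 0.0, 0.0] slide [0.     0.0011 0.0007] rot [-0.22 -0.08  0.74] norm 0.001 0.8
[3.0, 28.0, 51.0, 0.0, 0.0] slide [-0.0142 -0.0033  0.0227] rot [-0.63 -0.14  1.01] norm 0.027 1.2
[2.0, 28.0, 41.5, 0.0, 0.0] slide [0.0739 0.017  0.0485] rot [ 4.99  1.15 -8.  ] norm 0.09 9.5
[2.0, 24.0, 41.5, 0.0, 0.0] slide [ 0.0021  0.0005 -0.0034] rot [0. 0. 0.] norm 0.004 0.0
[2.0, 11.0, 41.5, 0.0, 0.0] slide [ 0.0068  0.0016 -0.0109] rot [0. 0. 0.] norm 0.013 0.0
```

Request:
arm_command([
  {"rot":[-0.3,-0.1,0.5],"slide":[-0.0071,-0.0016,0.0113],"grip":0},
  {"rot":[-0.3,-0.1,0.5],"slide":[-0.0071,-0.0017,0.0114],"grip":0},
  {"rot":[1.25,0.29,-2],"slide":[0.0185,0.0043,0.0121],"grip":0},
  {"rot":[1.25,0.29,-2],"slide":[0.0185,0.0042,0.0121],"grip":0},
  {"rot":[1.25,0.29,-2],"slide":[0.0185,0.0043,0.0121],"grip":0},
  {"rot":[1.25,0.29,-2],"slide":[0.0184,0.0042,0.0122],"grip":0},
  {"rot":[0,0,0],"slide":[0,0,0],"grip":0},
  {"rot":[0,0,0],"slide":[0,0,0],"grip":0},
])

```text
time: 22.75
ee_pos: [0.5988, -0.0957, 0.242]
eef_rot: [0.853, 0.439, 0.272, 0.07]
ft_force: [-0.1, 0.2, -2.6]
width: 0.0194
grip_force: 59.8
```

Request:
arm_command([
  {"rot":[0,0,0],"slide":[0,0,0],"grip":0},
  {"rot":[0,0,0],"slide":[0.0021,0.0005,-0.0034],"grip":0},
  {"rot":[0,0,0],"slide":[0.0021,0.0005,-0.0034],"grip":0},
  {"rot":[0,0,0],"slide":[0.0021,0.0005,-0.0034],"grip":0},
  {"rot":[0,0,0],"slide":[0.0021,0.0005,-0.0034],"grip":0},
  {"rot":[0,0,0],"slide":[0,0,0],"grip":0},
  {"rot":[0,0,0],"slide":[0,0,0],"grip":0},
  {"rot":[0,0,0],"slide":[0,0,0],"grip":0},
])

```text
time: 23.75
ee_pos: [0.6081, -0.0937, 0.2293]
eef_rot: [0.854, 0.439, 0.272, 0.07]
ft_force: [-0.0, -0.3, -3.2]
width: 0.0196
grip_force: 59.8
```

```bash
cat > heads.py <<'E'
from plan import *
im,s=pickle.load(open('last.pkl','rb'));g=cv2.cvtColor(im['pixels'],cv2.COLOR_RGB2GRAY)
for b in(1,2,3,4):
    c=proj(im,face(q,[*B[b-1],.016]))[0];x0,y0=(c-30).astype(int)
    if min(x0,y0)<0 or c[1]>235 or c[0]>480 or (abs(c[0]-250)<55 and c[1]>150): continue
    gg=cv2.resize(g[y0:y0+60,x0:x0+60],None,fx=4,fy=4,interpolation=cv2.INTER_CUBIC)
    for a in cv2.createLineSegmentDetector().detect(gg)[0][:,0]:
        if np.hypot(a[2]-a[0],a[3]-a[1])>52:
            e=a.reshape(2,2)/4+[x0,y0];L=[local(q,im,*u,.016)[:2]-B[b-1] for u in e];d=L[1]-L[0]
            print(b,'ang',np.degrees(np.arctan2(d[1],d[0])).round(1)%90,'dist',((L[0][0]*d[1]-L[0][1]*d[0])/np.linalg.norm(d)*1000).round(1),'len',np.linalg.norm(d*1000).round(0))
E
python3 chk.py 2 2 0.5 41.5 0 0; python3 heads.py
```

```text
t 23.8 mouth,psi,tilt [-0.2 -0.2 11.8] 41.5 [ 0.  -0.1] F cell [-1.3 -0.8 -3.1] Tq [0.   0.94 0.07] w 0.0197 j [ 0.75 -0.01 -0.53  1.95 -0.37  0.7  -0.18] p [ 0.608  -0.0937  0.2292] vel 0.001
[2.0, 0.5, 41.5, 0.0, 0.0] slide [ 0.0061  0.0015 -0.0095] rot [0.08 0.04 0.07] norm 0.011 0.1
1 ang 47.8 dist 13.2 len 28.0
1 ang 47.3 dist 14.3 len 28.0
1 ang 47.30000000000001 dist -16.8 len 26.0
1 ang 47.19999999999999 dist 14.9 len 25.0
1 ang 57.599999999999994 dist 22.7 len 11.0
4 ang 72.2 dist -21.9 len 18.0
4 ang 73.2 dist 12.8 len 20.0
4 ang 0.09999999999999432 dist -22.1 len 28.0
```

Request:
arm_command([
  {"rot":[0,0,0],"slide":[0.003,0.0007,-0.0047],"grip":0},
  {"rot":[0,0,0],"slide":[0.0029,0.0007,-0.0046],"grip":0},
  {"rot":[4.55,1.04,-7.3],"slide":[0,0,0],"grip":0},
  {"rot":[4.55,1.04,-7.3],"slide":[0,0,0],"grip":0},
  {"rot":[4.55,1.04,-7.3],"slide":[0,0,0],"grip":0},
  {"rot":[4.55,1.04,-7.3],"slide":[0,0,0],"grip":0},
  {"rot":[4.55,1.04,-7.3],"slide":[0,0,0],"grip":0},
  {"rot":[4.55,1.04,-7.3],"slide":[0,0,0],"grip":0},
])

```text
time: 24.8
ee_pos: [0.6136, -0.0936, 0.2193]
eef_rot: [0.96, 0.018, 0.274, -0.056]
ft_force: [-5.6, -4.5, -0.6]
width: 0.0194
grip_force: 59.8
```

```bash
python3 chk.py 2 2 0.7 -10.5 0 0 2 28 -9.5 0 0 4 28 72.4 0 0 4 11 72.4 0 0
```

```text
t 24.85 mouth,psi,tilt [-1.2 -1.4  0.5] -11.3 [-0.1 -0.2] F cell [-3.8 -3.   2.3] Tq [-0.65  2.    0.23] w 0.0193 j [ 0.73  0.02 -0.52  1.95 -0.35  0.68 -1.12] p [ 0.6135 -0.0936  0.2193] vel 0.209
[2.0, 0.7, -10.5, 0.0, 0.0] slide [0.0005 0.0013 0.0007] rot [-0.21 -0.18  0.74] norm 0.002 0.8
[2.0, 28.0, -9.5, 0.0, 0.0] slide [-0.0143 -0.0033  0.023 ] rot [-0.53 -0.12  0.84] norm 0.027 1.0
[4.0, 28.0, 72.4, 0.0, 0.0] slide [-0.094   0.0707 -0.0485] rot [-43.04  -9.9   68.97] norm 0.127 81.9
[4.0, 11.0, 72.4, 0.0, 0.0] slide [ 0.0089  0.0021 -0.0143] rot [0. 0. 0.] norm 0.017 0.0
```

Request:
arm_command([
  {"rot":[-0.3,-0.1,0.4],"slide":[-0.0071,-0.0016,0.0115],"grip":0},
  {"rot":[-0.3,-0.1,0.4],"slide":[-0.0072,-0.0017,0.0115],"grip":0},
  {"rot":[-5.38,-1.24,8.62],"slide":[-0.0157,0.0118,-0.0081],"grip":0},
  {"rot":[-5.38,-1.24,8.62],"slide":[-0.0157,0.0118,-0.0081],"grip":0},
  {"rot":[-5.38,-1.24,8.62],"slide":[-0.0157,0.0118,-0.0081],"grip":0},
  {"rot":[-5.38,-1.24,8.62],"slide":[-0.0157,0.0118,-0.0081],"grip":0},
  {"rot":[-5.38,-1.24,8.62],"slide":[-0.0156,0.0118,-0.0081],"grip":0},
  {"rot":[-5.38,-1.24,8.62],"slide":[-0.0156,0.0117,-0.008],"grip":0},
])

```text
time: 25.85
ee_pos: [0.5052, -0.0241, 0.1952]
eef_rot: [0.807, 0.517, 0.266, 0.096]
ft_force: [0.5, 0.6, -2.8]
width: 0.0195
grip_force: 59.8
```

Request:
arm_command([
  {"rot":[-5.38,-1.24,8.62],"slide":[0,0,0],"grip":0},
  {"rot":[-5.38,-1.24,8.62],"slide":[0,0,0],"grip":0},
  {"rot":[0,0,0],"slide":[0,0,0],"grip":0},
  {"rot":[0,0,0],"slide":[0,0,0],"grip":0},
  {"rot":[0,0,0],"slide":[0.003,0.0007,-0.0048],"grip":0},
  {"rot":[0,0,0],"slide":[0.003,0.0007,-0.0048],"grip":0},
  {"rot":[0,0,0],"slide":[0.0029,0.0007,-0.0047],"grip":0},
  {"rot":[0,0,0],"slide":[0,0,0],"grip":0},
])

```text
time: 26.85
ee_pos: [0.5144, -0.0226, 0.1793]
eef_rot: [0.705, 0.65, 0.245, 0.14]
ft_force: [-0.1, -0.4, -3.4]
width: 0.0195
grip_force: 59.8
```

```bash
python3 chk.py 4 4 0.5 72.4 0 0; python3 heads.py
```

```text
t 26.9 mouth,psi,tilt [-0.1  0.2 10.7] 72.4 [0.2 0. ] F cell [-1.5 -0.1 -3. ] Tq [-0.05  1.    0.  ] w 0.0197 j [ 0.51 -0.23 -0.4   2.25 -0.48  0.6   0.35] p [ 0.5145 -0.0226  0.1796] vel 0.008
[4.0, 0.5, 72.4, 0.0, 0.0] slide [ 0.0057  0.0011 -0.0084] rot [-0.06  0.19  0.  ] norm 0.01 0.2
1 ang 47.099999999999994 dist 14.6 len 28.0
1 ang 47.6 dist -20.1 len 24.0
1 ang 83.8 dist -13.0 len 10.0
1 ang 31.799999999999997 dist 21.5 len 12.0
1 ang 47.8 dist 14.2 len 12.0
```

Request:
arm_command([
  {"rot":[0,0,0],"slide":[0.0028,0.0006,-0.0042],"grip":0},
  {"rot":[0,0,0],"slide":[0.0028,0.0006,-0.0041],"grip":0},
  {"rot":[4.55,1.04,-7.3],"slide":[0,0,0],"grip":0},
  {"rot":[4.55,1.04,-7.3],"slide":[0,0,0],"grip":0},
  {"rot":[4.55,1.04,-7.3],"slide":[0,0,0],"grip":0},
  {"rot":[4.55,1.04,-7.3],"slide":[0,0,0],"grip":0},
  {"rot":[4.55,1.04,-7.3],"slide":[0,0,0],"grip":0},
  {"rot":[4.55,1.04,-7.3],"slide":[0,0,0],"grip":0},
])

```text
time: 27.9
ee_pos: [0.5194, -0.0224, 0.1707]
eef_rot: [0.92, 0.272, 0.281, 0.02]
ft_force: [-1.1, -3.8, -5.3]
width: 0.0192
grip_force: 59.8
```

```bash
python3 chk.py 4 4 0.7 20.4 0 0 4 28 21.5 0 0 1 28 47.4 0 0 1 11 47.4 0 0
```

```text
t 27.95 mouth,psi,tilt [-0.9 -1.1  0.5] 19.7 [ 0.1 -0.3] F cell [-5.9 -3.8 -4.3] Tq [-1.13  2.13  0.23] w 0.0193 j [ 0.67 -0.21 -0.55  2.25 -0.52  0.58 -0.54] p [ 0.5195 -0.0224  0.1707] vel 0.222
[4.0, 0.7, 20.4, 0.0, 0.0] slide [0.0006 0.0009 0.0007] rot [-0.15  0.02  0.75] norm 0.001 0.8
[4.0, 28.0, 21.5, 0.0, 0.0] slide [-0.0143 -0.0033  0.023 ] rot [-0.58 -0.13  0.93] norm 0.027 1.1
[1.0, 28.0, 47.4, 0.0, 0.0] slide [0.0739 0.017  0.0485] rot [-13.61  -3.13  21.81] norm 0.09 25.9
[1.0, 11.0, 47.4, 0.0, 0.0] slide [ 0.0089  0.0021 -0.0143] rot [0. 0. 0.] norm 0.017 0.0
```

Request:
arm_command([
  {"rot":[-0.3,-0.1,0.5],"slide":[-0.0071,-0.0016,0.0115],"grip":0},
  {"rot":[-0.3,-0.1,0.5],"slide":[-0.0072,-0.0017,0.0115],"grip":0},
  {"rot":[-3.4,-0.78,5.45],"slide":[0.0185,0.0043,0.0121],"grip":0},
  {"rot":[-3.4,-0.78,5.45],"slide":[0.0185,0.0042,0.0121],"grip":0},
  {"rot":[-3.4,-0.78,5.45],"slide":[0.0185,0.0043,0.0121],"grip":0},
  {"rot":[-3.4,-0.78,5.45],"slide":[0.0184,0.0042,0.0122],"grip":0},
  {"rot":[0,0,0],"slide":[0,0,0],"grip":0},
  {"rot":[0,0,0],"slide":[0,0,0],"grip":0},
])

```text
time: 28.95
ee_pos: [0.579, -0.0078, 0.2423]
eef_rot: [0.829, 0.482, 0.27, 0.084]
ft_force: [0.3, 0.2, -2.7]
width: 0.0194
grip_force: 59.8
```

Request:
arm_command([
  {"rot":[0,0,0],"slide":[0,0,0],"grip":0},
  {"rot":[0,0,0],"slide":[0.003,0.0007,-0.0048],"grip":0},
  {"rot":[0,0,0],"slide":[0.003,0.0007,-0.0048],"grip":0},
  {"rot":[0,0,0],"slide":[0.0029,0.0007,-0.0047],"grip":0},
  {"rot":[0,0,0],"slide":[0,0,0],"grip":0},
  {"rot":[0,0,0],"slide":[0,0,0],"grip":0},
  {"rot":[0,0,0],"slide":[0,0,0],"grip":0},
  {"rot":[0,0,0],"slide":[0,0,0],"grip":0},
])

```text
time: 29.95
ee_pos: [0.5887, -0.0058, 0.2291]
eef_rot: [0.829, 0.482, 0.27, 0.085]
ft_force: [-0.5, -0.3, -2.7]
width: 0.0192
grip_force: 59.8
```

```bash
python3 chk.py 1 1 0.5 47.4 0 0; python3 heads.py; python3 kin.py|head -2
```

```text
t 30.0 mouth,psi,tilt [ 0.8 -0.1 11.3] 47.5 [ 0.3 -0.1] F cell [-0.9  0.2 -2.5] Tq [-0.03  1.    0.  ] w 0.0192 j [ 0.62 -0.1  -0.57  2.04 -0.32  0.65 -0.28] p [ 0.5887 -0.0057  0.2291] vel 0.002
[1.0, 0.5, 47.4, 0.0, 0.0] slide [ 0.0053  0.0012 -0.0093] rot [ 0.07  0.32 -0.01] norm 0.011 0.3
barL [227.5, 227.5, 227.5, 227.5, 228.5, 228.5] barR [280.5, 274.5, 274.5, 274.5, 273.5, 273.5]
end [149.5, 149.5, 149.5]
```

Request:
arm_command([
  {"rot":[0,0.1,0],"slide":[0.0027,0.0006,-0.0047],"grip":0},
  {"rot":[0,0.2,0],"slide":[0.0026,0.0006,-0.0046],"grip":0},
  {"rot":[3.15,0.72,-5.05],"slide":[0,0,0],"grip":0},
  {"rot":[3.15,0.72,-5.05],"slide":[0,0,0],"grip":0},
  {"rot":[3.15,0.72,-5.05],"slide":[0,0,0],"grip":0},
  {"rot":[3.15,0.72,-5.05],"slide":[0,0,0],"grip":0},
  {"rot":[3.15,0.72,-5.05],"slide":[0,0,0],"grip":0},
  {"rot":[3.15,0.72,-5.05],"slide":[0,0,0],"grip":0},
])

```text
time: 31.0
ee_pos: [0.5935, -0.0054, 0.2193]
eef_rot: [0.939, 0.201, 0.28, -0.003]
ft_force: [-9.3, -4.0, 4.1]
width: 0.0193
grip_force: 60.0
```

```bash
python3 chk.py 1 1 0.7 11.4 0 0
```

```text
t 31.05 mouth,psi,tilt [-1.  -0.9  0.4] 11.0 [-0.1 -0.1] F cell [-6.5 -1.5 10.2] Tq [-0.39  2.24  0.39] w 0.0193 j [ 0.66 -0.08 -0.62  2.03 -0.3   0.64 -0.93] p [ 0.5935 -0.0054  0.2192] vel 0.143
[1.0, 0.7, 11.4, 0.0, 0.0] slide [0.0004 0.0009 0.0007] rot [-0.1  -0.14  0.41] norm 0.001 0.4
```

Request:
arm_command([
  {"rot":[1.31,0.3,-2.1],"slide":[0,0,0],"grip":0},
  {"rot":[1.31,0.3,-2.1],"slide":[0,0,0],"grip":0},
  {"rot":[1.31,0.3,-2.1],"slide":[0,0,0],"grip":0},
  {"rot":[1.31,0.3,-2.1],"slide":[0,0,0],"grip":0},
  {"rot":[0,0,0],"slide":[0,0,0],"grip":0},
  {"rot":[0,0,0],"slide":[0,0,0],"grip":0},
  {"rot":[0,0,0],"slide":[0,0,0],"grip":0},
  {"rot":[0,0,0],"slide":[0,0,0],"grip":0},
])

```text
time: 32.05
ee_pos: [0.5934, -0.0054, 0.2192]
eef_rot: [0.952, 0.121, 0.279, -0.027]
ft_force: [-11.1, -4.1, 4.9]
width: 0.0195
grip_force: 60.5
```

```bash
python3 chk.py 1 1 0.7 1.4 0 0; python3 kin.py | head -2
```

```text
t 32.1 mouth,psi,tilt [-1.1 -0.8  0.4] 1.6 [-0.1 -0.1] F cell [-7.1 -1.1 10.1] Tq [-0.35  2.39  0.95] w 0.0192 j [ 0.67 -0.08 -0.63  2.03 -0.3   0.64 -1.09] p [ 0.5934 -0.0053  0.2192] vel 0.002
[1.0, 0.7, 1.4, 0.0, 0.0] slide [0.0005 0.0008 0.0007] rot [ 0.23 -0.08 -0.11] norm 0.001 0.3
barL [224.5, 225.5, 225.5, 226.5, 226.5, 220.5] barR [272.5, 272.5, 272.5, 272.5, 272.5, 272.5]
end [149.5, 149.5, 149.5]
```

Request:
arm_command([
  {"rot":[-3.15,-0.72,5.05],"slide":[0,0,0],"grip":0},
  {"rot":[0,0,0],"slide":[-0.0071,-0.0016,0.0115],"grip":0},
  {"rot":[0,0,0],"slide":[-0.0072,-0.0017,0.0115],"grip":0},
  {"rot":[-5.26,-1.2,8.43],"slide":[-0.0107,-0.021,-0.0097],"grip":0},
  {"rot":[-5.26,-1.2,8.43],"slide":[-0.0107,-0.021,-0.0097],"grip":0},
  {"rot":[-5.26,-1.2,8.43],"slide":[-0.0107,-0.0209,-0.0097],"grip":0},
  {"rot":[-5.26,-1.2,8.43],"slide":[-0.0108,-0.0209,-0.0097],"grip":0},
  {"rot":[-5.26,-1.2,8.43],"slide":[-0.0108,-0.0209,-0.0097],"grip":0},
])

```text
time: 33.1
ee_pos: [0.5257, -0.1132, 0.195]
eef_rot: [0.782, 0.555, 0.26, 0.108]
ft_force: [0.5, -0.0, -3.6]
width: 0.0199
grip_force: 59.9
```

Request:
arm_command([
  {"rot":[0,0,0],"slide":[0,0,0],"grip":0},
  {"rot":[0,0,0],"slide":[0,0,0],"grip":0},
  {"rot":[0,0,0],"slide":[0,0,0],"grip":0},
  {"rot":[0,0,0],"slide":[0,0,0],"grip":0},
  {"rot":[0,0,0],"slide":[0.003,0.0007,-0.0048],"grip":0},
  {"rot":[0,0,0],"slide":[0.003,0.0007,-0.0048],"grip":0},
  {"rot":[0,0,0],"slide":[0.0029,0.0007,-0.0047],"grip":0},
  {"rot":[0,0,0],"slide":[0,0,0],"grip":0},
])

```text
time: 34.1
ee_pos: [0.5349, -0.1102, 0.1793]
eef_rot: [0.784, 0.554, 0.26, 0.107]
ft_force: [-0.1, -0.4, -2.5]
width: 0.0196
grip_force: 59.9
```

```bash
python3 chk.py 3 3 0.5 57.5 0 0; python3 heads.py; python3 kin.py|head -2
```

```text
t 34.15 mouth,psi,tilt [-0.3  0.1 10.5] 57.5 [-0. -0.] F cell [-1.7 -0.5 -2.2] Tq [-0.02  0.99 -0.02] w 0.0191 j [ 0.62 -0.11 -0.31  2.16 -0.53  0.65  0.32] p [ 0.5348 -0.1103  0.1796] vel 0.008
[3.0, 0.5, 57.5, 0.0, 0.0] slide [ 0.0054  0.0011 -0.0083] rot [ 0.05 -0.02 -0.01] norm 0.01 0.1
1 ang 12.599999999999994 dist 14.6 len 26.0
1 ang 68.8 dist -13.3 len 8.0
1 ang 12.699999999999989 dist 14.6 len 20.0
1 ang 12.799999999999997 dist -16.7 len 21.0
2 ang 86.6 dist 13.9 len 28.0
2 ang 87.4 dist -16.7 len 17.0
2 ang 87.2 dist 14.5 len 17.0
2 ang 61.19999999999999 dist -14.0 len 11.0
4 ang 58.7 dist 20.0 len 9.0
4 ang 28.0 dist 14.9 len 11.0
4 ang 27.799999999999997 dist -14.2 len 23.0
4 ang 27.69999999999999 dist -14.9 len 26.0
4 ang 27.6 dist 13.3 len 28.0
4 ang 28.200000000000003 dist 15.0 len 26.0
4 ang 27.900000000000006 dist 13.0 len 26.0
4 ang 26.599999999999994 dist 14.9 len 14.0
barL [227.5, 227.5, 227.5, 227.5, 227.5, 228.5] barR [274.5, 274.5, 278.5, 281.5, 273.5, 273.5]
end [149.5, 149.5, 149.5]
```

Request:
arm_command([
  {"rot":[0,0,0],"slide":[0.0026,0.0006,-0.0041],"grip":0},
  {"rot":[0,0,0],"slide":[0.0026,0.0006,-0.0041],"grip":0},
  {"rot":[3.31,0.76,-5.31],"slide":[0,0,0],"grip":0},
  {"rot":[3.31,0.76,-5.31],"slide":[0,0,0],"grip":0},
  {"rot":[3.31,0.76,-5.31],"slide":[0,0,0],"grip":0},
  {"rot":[3.31,0.76,-5.31],"slide":[0,0,0],"grip":0},
  {"rot":[3.31,0.76,-5.31],"slide":[0,0,0],"grip":0},
  {"rot":[3.31,0.76,-5.31],"slide":[0,0,0],"grip":0},
])

```text
time: 35.15
ee_pos: [0.5397, -0.1104, 0.1709]
eef_rot: [0.922, 0.268, 0.28, 0.017]
ft_force: [-0.7, -4.6, -5.4]
width: 0.0196
grip_force: 60.3
```

```bash
python3 chk.py 3 3 0.5 19.7 0 0; python3 kin.py | head -2
```

```text
t 35.2 mouth,psi,tilt [-1.  -1.2  0.7] 19.2 [-0.1 -0.1] F cell [-4.7 -4.1 -3.6] Tq [-1.44  1.84  0.8 ] w 0.0192 j [ 0.66 -0.09 -0.35  2.16 -0.53  0.62 -0.35] p [ 0.5397 -0.1104  0.1709] vel 0.154
[3.0, 0.5, 19.7, 0.0, 0.0] slide [0.0006 0.0011 0.0003] rot [-0.11 -0.13  0.49] norm 0.001 0.5
barL [225.5, 225.5, 225.5, 226.5, 226.5, 226.5] barR [272.5, 272.5, 272.5, 272.5, 272.5, 272.5]
end [149.5, 149.5, 149.5]
```

Request:
arm_command([
  {"rot":[-3.15,-0.72,5.05],"slide":[0,0,0],"grip":0},
  {"rot":[0,0,0],"slide":[-0.0071,-0.0016,0.0115],"grip":0},
  {"rot":[0,0,0],"slide":[-0.0072,-0.0017,0.0115],"grip":0},
  {"rot":[3.78,0.86,-6.06],"slide":[0.0185,0.0043,0.0121],"grip":0},
  {"rot":[3.78,0.86,-6.06],"slide":[0.0185,0.0042,0.0121],"grip":0},
  {"rot":[3.78,0.86,-6.06],"slide":[0.0185,0.0043,0.0121],"grip":0},
  {"rot":[3.78,0.86,-6.06],"slide":[0.0184,0.0042,0.0122],"grip":0},
  {"rot":[0,0,0],"slide":[0,0,0],"grip":0},
])

```text
time: 36.2
ee_pos: [0.6005, -0.095, 0.245]
eef_rot: [0.956, 0.083, 0.279, -0.039]
ft_force: [-1.2, 0.0, -3.7]
width: 0.0195
grip_force: 59.9
```

Request:
arm_command([
  {"rot":[0,0,0],"slide":[0,0,0],"grip":0},
  {"rot":[0,0,0],"slide":[0,0,0],"grip":0},
  {"rot":[0,0,0],"slide":[0.003,0.0007,-0.0048],"grip":0},
  {"rot":[0,0,0],"slide":[0.003,0.0007,-0.0048],"grip":0},
  {"rot":[0,0,0],"slide":[0.0029,0.0007,-0.0047],"grip":0},
  {"rot":[0,0,0],"slide":[0,0,0],"grip":0},
  {"rot":[0,0,0],"slide":[0,0,0],"grip":0},
  {"rot":[0,0,0],"slide":[0,0,0],"grip":0},
])

```text
time: 37.2
ee_pos: [0.6086, -0.0935, 0.229]
eef_rot: [0.956, 0.083, 0.278, -0.039]
ft_force: [-0.1, -0.9, -3.0]
width: 0.0195
grip_force: 59.9
```

```bash
python3 chk.py 2 2 0.5 -3.1 0 0; python3 heads.py; python3 kin.py|head -2
```

```text
t 37.25 mouth,psi,tilt [ 0.1 -0.  11.3] -3.1 [-0.  -0.1] F cell [-1.2  0.9 -3.1] Tq [ 0.01  1.07 -0.01] w 0.0197 j [ 0.67 -0.01 -0.45  1.96 -0.37  0.7  -0.96] p [ 0.6086 -0.0935  0.229 ] vel 0.001
[2.0, 0.5, -3.1, 0.0, 0.0] slide [ 0.0056  0.0012 -0.0092] rot [ 0.08 -0.01 -0.01] norm 0.011 0.1
1 ang 12.9 dist 13.3 len 29.0
1 ang 12.599999999999994 dist -19.4 len 26.0
1 ang 12.799999999999997 dist -15.9 len 23.0
1 ang 13.0 dist 15.1 len 12.0
1 ang 12.900000000000006 dist 13.1 len 26.0
barL [227.5, 227.5, 227.5, 221.5, 225.5, 225.5] barR [275.5, 275.5, 274.5, 274.5, 274.5, 273.5]
end [149.5, 149.5, 149.5]
```

Request:
arm_command([
  {"rot":[0,0,0],"slide":[0.0027,0.0006,-0.0045],"grip":0},
  {"rot":[0,0,0],"slide":[0.0027,0.0006,-0.0045],"grip":0},
  {"rot":[3.31,0.76,-5.31],"slide":[0,0,0],"grip":0},
  {"rot":[3.31,0.76,-5.31],"slide":[0,0,0],"grip":0},
  {"rot":[3.31,0.76,-5.31],"slide":[0,0,0],"grip":0},
  {"rot":[3.31,0.76,-5.31],"slide":[0,0,0],"grip":0},
  {"rot":[3.31,0.76,-5.31],"slide":[0,0,0],"grip":0},
  {"rot":[3.31,0.76,-5.31],"slide":[0,0,0],"grip":0},
])

```text
time: 38.25
ee_pos: [0.6133, -0.093, 0.219]
eef_rot: [0.931, -0.233, 0.249, -0.126]
ft_force: [-5.0, -2.0, -0.6]
width: 0.0197
grip_force: 59.9
```

```bash
python3 chk.py 2 2 0.5 -40.9 0 0; python3 kin.py | head -2
```

```text
t 38.3 mouth,psi,tilt [-1.5 -0.7  0.4] -41.4 [-0.2 -0.1] F cell [-5.  -1.2  2.3] Tq [-0.28  2.13  0.27] w 0.0194 j [ 0.66  0.01 -0.45  1.96 -0.35  0.68 -1.64] p [ 0.6133 -0.0931  0.219 ] vel 0.151
[2.0, 0.5, -40.9, 0.0, 0.0] slide [0.0008 0.0008 0.0008] rot [-0.17 -0.21  0.47] norm 0.001 0.5
barL [218.5, 226.5, 227.5, 227.5, 227.5, 227.5] barR [278.5, 274.5, 273.5, 273.5, 273.5, 273.5]
end [149.5, 149.5, 149.5]
```

Request:
arm_command([
  {"rot":[1.31,0.3,-2.1],"slide":[0,0,0],"grip":0},
  {"rot":[1.31,0.3,-2.1],"slide":[0,0,0],"grip":0},
  {"rot":[1.31,0.3,-2.1],"slide":[0,0,0],"grip":0},
  {"rot":[1.31,0.3,-2.1],"slide":[0,0,0],"grip":0},
  {"rot":[0,0,0],"slide":[0,0,0],"grip":0},
  {"rot":[0,0,0],"slide":[0,0,0],"grip":0},
  {"rot":[0,0,0],"slide":[0,0,0],"grip":0},
  {"rot":[0,0,0],"slide":[0,0,0],"grip":0},
])

```text
time: 39.3
ee_pos: [0.6133, -0.0929, 0.219]
eef_rot: [0.908, -0.312, 0.237, -0.147]
ft_force: [-6.0, -2.3, -0.8]
width: 0.0194
grip_force: 59.9
```

```bash
python3 chk.py 2 2 0.5 -50.9 0 0; python3 kin.py | head -2
```

```text
t 39.35 mouth,psi,tilt [-1.5 -0.6  0.3] -50.9 [-0.2 -0. ] F cell [-5.7 -0.4  2.6] Tq [-0.27  2.16  0.22] w 0.0197 j [ 0.65  0.01 -0.45  1.96 -0.35  0.68 -1.81] p [ 0.6133 -0.0929  0.219 ] vel 0.002
[2.0, 0.5, -50.9, 0.0, 0.0] slide [0.0009 0.0007 0.0008] rot [ 0.11 -0.15 -0.01] norm 0.001 0.2
barL [222.5, 226.5, 227.5, 227.5, 227.5, 228.5] barR [274.5, 274.5, 274.5, 273.5, 273.5, 273.5]
end [149.5, 149.5, 149.5]
```

Request:
arm_command([
  {"rot":[1.31,0.3,-2.1],"slide":[0,0,0],"grip":0},
  {"rot":[1.31,0.3,-2.1],"slide":[0,0,0],"grip":0},
  {"rot":[0.8,0.18,-1.26],"slide":[0,0,0],"grip":0},
  {"rot":[0,0,0],"slide":[0,0,0],"grip":0},
  {"rot":[0,0,0],"slide":[0,0,0],"grip":0},
  {"rot":[0,0,0],"slide":[0,0,0],"grip":0},
  {"rot":[0,0,0],"slide":[0,0,0],"grip":0},
  {"rot":[0,0,0],"slide":[0,0,0],"grip":0},
])

```text
time: 40.35
ee_pos: [0.6134, -0.0927, 0.2191]
eef_rot: [0.889, -0.362, 0.229, -0.16]
ft_force: [-6.6, -2.3, -0.7]
width: 0.0195
grip_force: 61.8
```

```bash
python3 chk.py 2 2 0.5 -57.4 0 0; python3 kin.py | head -2
```

```text
t 40.4 mouth,psi,tilt [-1.3 -0.3  0.4] -57.2 [-0.2 -0. ] F cell [-6.3 -1.7  2.4] Tq [-0.2   2.11  1.42] w 0.0194 j [ 0.65  0.01 -0.45  1.96 -0.35  0.68 -1.92] p [ 0.6134 -0.0927  0.2191] vel 0.002
[2.0, 0.5, -57.4, 0.0, 0.0] slide [0.0008 0.0004 0.0007] rot [ 0.19 -0.13 -0.16] norm 0.001 0.3
barL [221.5, 221.5, 222.5, 223.5, 224.5, 225.5] barR [268.5, 269.5, 269.5, 269.5, 270.5, 270.5]
end [150.5, 149.5, 149.5]
```

Request:
arm_command([
  {"rot":[-3.67,-0.84,5.9],"slide":[0,0,0],"grip":0},
  {"rot":[0,0,0],"slide":[-0.0071,-0.0016,0.0115],"grip":0},
  {"rot":[0,0,0],"slide":[-0.0072,-0.0017,0.0115],"grip":0},
  {"rot":[-5.36,-1.22,8.59],"slide":[-0.0188,0.0142,-0.0097],"grip":0},
  {"rot":[-5.36,-1.22,8.59],"slide":[-0.0188,0.0142,-0.0097],"grip":0},
  {"rot":[-5.36,-1.22,8.59],"slide":[-0.0188,0.0141,-0.0097],"grip":0},
  {"rot":[-5.36,-1.22,8.59],"slide":[-0.0188,0.0141,-0.0097],"grip":0},
  {"rot":[-5.36,-1.22,8.59],"slide":[-0.0188,0.0141,-0.0097],"grip":0},
])

```text
time: 41.4
ee_pos: [0.5052, -0.0243, 0.1951]
eef_rot: [0.953, 0.115, 0.279, -0.029]
ft_force: [-0.4, -0.2, -3.3]
width: 0.0192
grip_force: 59.9
```

Request:
arm_command([
  {"rot":[-4.78,-1.09,7.66],"slide":[0,0,0],"grip":0},
  {"rot":[-4.78,-1.09,7.66],"slide":[0,0,0],"grip":0},
  {"rot":[-4.78,-1.09,7.66],"slide":[0,0,0],"grip":0},
  {"rot":[0,0,0],"slide":[0,0,0],"grip":0},
  {"rot":[0,0,0],"slide":[0,0,0],"grip":0},
  {"rot":[0,0,0],"slide":[0.0021,0.0005,-0.0034],"grip":0},
  {"rot":[0,0,0],"slide":[0,0,0],"grip":0},
  {"rot":[0,0,0],"slide":[0,0,0],"grip":0},
])

```text
time: 42.4
ee_pos: [0.5077, -0.0244, 0.1908]
eef_rot: [0.9, 0.335, 0.278, 0.037]
ft_force: [-0.1, -0.6, -3.0]
width: 0.0194
grip_force: 59.9
```

```bash
python3 chk.py 4 4 11 27.9 0 0; python3 heads.py; python3 kin.py|head -2
```

```text
t 42.45 mouth,psi,tilt [-0.2 -0.2 23.9] 27.9 [-0.1 -0.1] F cell [-1.9 -1.  -2.4] Tq [ 0.    0.99 -0.  ] w 0.0197 j [ 0.45 -0.26 -0.33  2.25 -0.44  0.63 -0.46] p [ 0.5077 -0.0244  0.1909] vel 0.002
[4.0, 11.0, 27.9, 0.0, 0.0] slide [ 0.0069  0.0016 -0.0108] rot [ 0.1  -0.06  0.05] norm 0.013 0.1
1 ang 12.599999999999994 dist 14.5 len 28.0
1 ang 12.200000000000003 dist 14.8 len 13.0
1 ang 12.4 dist -16.1 len 23.0
2 ang 47.3 dist -17.6 len 19.0
2 ang 47.0 dist -19.7 len 26.0
2 ang 47.19999999999999 dist 14.4 len 28.0
2 ang 47.0 dist 13.4 len 18.0
2 ang 36.900000000000006 dist -14.1 len 11.0
barL [226.5, 226.5, 226.5, 226.5, 227.5, 227.5] barR [273.5, 273.5, 273.5, 273.5, 273.5, 272.5]
end [149.5, 149.5, 149.5]
```

Request:
arm_command([
  {"rot":[0,0,0],"slide":[0.0023,0.0005,-0.0036],"grip":0},
  {"rot":[0,0,0],"slide":[0.0023,0.0005,-0.0036],"grip":0},
  {"rot":[0,0,0],"slide":[0.0023,0.0006,-0.0036],"grip":0},
  {"rot":[0,0,0],"slide":[0,0,0],"grip":0},
  {"rot":[0,0,0],"slide":[0,0,0],"grip":0},
  {"rot":[0,0,0],"slide":[0,0,0],"grip":0},
  {"rot":[0,0,0],"slide":[0,0,0],"grip":0},
  {"rot":[0,0,0],"slide":[0,0,0],"grip":0},
])

```text
time: 43.45
ee_pos: [0.5146, -0.0228, 0.1802]
eef_rot: [0.9, 0.335, 0.278, 0.037]
ft_force: [-0.2, 0.3, -3.3]
width: 0.0201
grip_force: 59.9
```

```bash
python3 chk.py 4 4 0.5 27.9 0 0
```

```text
t 43.5 mouth,psi,tilt [ 0.  -0.2 11.1] 27.9 [-0.1 -0.1] F cell [-2.5 -0.4 -1.8] Tq [-0.01  1.02  0.05] w 0.0196 j [ 0.44 -0.23 -0.34  2.25 -0.44  0.6  -0.47] p [ 0.5147 -0.0228  0.1802] vel 0.001
[4.0, 0.5, 27.9, 0.0, 0.0] slide [ 0.0055  0.0013 -0.009 ] rot [ 0.13 -0.04  0.03] norm 0.011 0.1
```

Request:
arm_command([
  {"rot":[0,0,0],"slide":[0.0027,0.0006,-0.0044],"grip":0},
  {"rot":[0,0,0],"slide":[0.0027,0.0006,-0.0044],"grip":0},
  {"rot":[3.31,0.76,-5.31],"slide":[0,0,0],"grip":0},
  {"rot":[3.31,0.76,-5.31],"slide":[0,0,0],"grip":0},
  {"rot":[3.31,0.76,-5.31],"slide":[0,0,0],"grip":0},
  {"rot":[3.31,0.76,-5.31],"slide":[0,0,0],"grip":0},
  {"rot":[3.31,0.76,-5.31],"slide":[0,0,0],"grip":0},
  {"rot":[3.31,0.76,-5.31],"slide":[0,0,0],"grip":0},
])

```text
time: 44.5
ee_pos: [0.5195, -0.0222, 0.1705]
eef_rot: [0.96, 0.024, 0.274, -0.055]
ft_force: [-5.6, -4.2, 0.4]
width: 0.0194
grip_force: 60.0
```

```bash
python3 chk.py 4; python3 kin.py | head -2
```

```text
t 44.55 mouth,psi,tilt [-1.4 -0.6  0.3] -10.4 [-0.2 -0.1] F cell [-6.2 -2.7  3.2] Tq [-0.66  2.19  0.3 ] w 0.0195 j [ 0.55 -0.2  -0.45  2.25 -0.47  0.58 -1.1 ] p [ 0.5194 -0.0222  0.1705] vel 0.144
barL [225.5, 225.5, 225.5, 226.5, 226.5, 226.5] barR [272.5, 272.5, 272.5, 272.5, 272.5, 272.5]
end [150.5, 150.5, 149.5]
```

Request:
arm_command([
  {"rot":[1.31,0.3,-2.1],"slide":[0,0,0],"grip":0},
  {"rot":[1.31,0.3,-2.1],"slide":[0,0,0],"grip":0},
  {"rot":[1.05,0.24,-1.68],"slide":[0,0,0],"grip":0},
  {"rot":[0,0,0],"slide":[0,0,0],"grip":0},
  {"rot":[0,0,0],"slide":[0,0,0],"grip":0},
  {"rot":[0,0,0],"slide":[0,0,0],"grip":0},
  {"rot":[0,0,0],"slide":[0,0,0],"grip":0},
  {"rot":[0,0,0],"slide":[0,0,0],"grip":0},
])

```text
time: 45.55
ee_pos: [0.5194, -0.0222, 0.1704]
eef_rot: [0.96, -0.033, 0.27, -0.071]
ft_force: [-6.1, -3.4, -0.6]
width: 0.02
grip_force: 59.9
```

```bash
python3 chk.py 4; python3 kin.py | head -2
```

```text
t 45.6 mouth,psi,tilt [-1.5 -0.6  0.3] -16.9 [-0.2 -0.1] F cell [-6.2 -1.2  3.4] Tq [-0.63  2.2   0.29] w 0.0191 j [ 0.57 -0.2  -0.46  2.25 -0.48  0.58 -1.21] p [ 0.5194 -0.0222  0.1704] vel 0.002
barL [225.5, 225.5, 226.5, 226.5, 226.5, 226.5] barR [272.5, 272.5, 272.5, 272.5, 272.5, 272.5]
end [150.5, 150.5, 149.5]
```

Request:
arm_command([
  {"rot":[1.05,0.24,-1.68],"slide":[0,0,0],"grip":0},
  {"rot":[1.05,0.24,-1.68],"slide":[0,0,0],"grip":0},
  {"rot":[1.05,0.24,-1.68],"slide":[0,0,0],"grip":0},
  {"rot":[0,0,0],"slide":[0,0,0],"grip":0},
  {"rot":[0,0,0],"slide":[0,0,0],"grip":0},
  {"rot":[0,0,0],"slide":[0,0,0],"grip":0},
  {"rot":[0,0,0],"slide":[0,0,0],"grip":0},
  {"rot":[0,0,0],"slide":[0,0,0],"grip":0},
])

```text
time: 46.6
ee_pos: [0.5194, -0.0222, 0.1704]
eef_rot: [0.957, -0.083, 0.266, -0.085]
ft_force: [-5.3, -2.9, -0.0]
width: 0.0194
grip_force: 60.0
```

```bash
python3 chk.py 4; python3 kin.py | head -2
```

```text
t 46.65 mouth,psi,tilt [-1.5 -0.6  0.2] -22.8 [-0.2 -0. ] F cell [-5.9 -2.6  3.6] Tq [-0.62  2.23  0.55] w 0.0194 j [ 0.59 -0.2  -0.48  2.25 -0.49  0.58 -1.31] p [ 0.5194 -0.0222  0.1704] vel 0.003
barL [224.5, 225.5, 225.5, 226.5, 226.5, 226.5] barR [272.5, 272.5, 272.5, 272.5, 272.5, 272.5]
end [150.5, 149.5, 149.5]
```

Request:
arm_command([
  {"rot":[1.05,0.24,-1.68],"slide":[0,0,0],"grip":0},
  {"rot":[0,0,0],"slide":[0,0,0],"grip":0},
  {"rot":[-3.67,-0.84,5.9],"slide":[0,0,0],"grip":0},
  {"rot":[0,0,0],"slide":[-0.0071,-0.0016,0.0115],"grip":0},
  {"rot":[0,0,0],"slide":[-0.0079,-0.0018,0.0126],"grip":0},
  {"rot":[0,0,0],"slide":[-0.0079,-0.0018,0.0126],"grip":0},
  {"rot":[0,0,0],"slide":[0,0,0.02],"grip":0},
  {"rot":[0,0,0],"slide":[0,0,0],"grip":0},
])

```text
time: 47.65
ee_pos: [0.4981, -0.0268, 0.2293]
eef_rot: [0.959, -0.041, 0.271, -0.074]
ft_force: [-0.8, -0.3, -2.6]
width: 0.0197
grip_force: 59.9
```

```bash
python3 chk.py 4; python3 heads.py; python3 kin.py|head -2
python3 - <<'E'
from plan import *
s=pickle.load(open('last.pkl','rb'))[1];p=s['ee_pos'];r=R.from_quat(s['eef_rot'])
y=np.radians(61);x=np.array([np.cos(y),np.sin(y),0]);z=np.array([0,0,-1.]);T=R.from_matrix(np.c_[x,np.cross(z,x),z])
show('to well',*delta(p,r,np.array([.502,.349,.165]),T))
E
```

```text
t 47.7 mouth,psi,tilt [10.9 -0.1 60.8] -17.8 [-0.1 -0. ] F cell [-2.1  0.4 -2.6] Tq [ 0.06  1.03 -0.04] w 0.0192 j [ 0.59 -0.33 -0.42  2.21 -0.5   0.75 -1.22] p [ 0.4975 -0.0267  0.228 ] vel 0.023
1 ang 12.299999999999997 dist 15.0 len 14.0
1 ang 14.199999999999989 dist 15.1 len 11.0
1 ang 12.6 dist 12.8 len 11.0
2 ang 46.69999999999999 dist 14.7 len 28.0
2 ang 46.9 dist -16.3 len 27.0
2 ang 47.0 dist -15.2 len 27.0
2 ang 46.599999999999994 dist 13.4 len 27.0
2 ang 32.30000000000001 dist -19.0 len 12.0
3 ang 30.200000000000003 dist 12.8 len 27.0
3 ang 30.0 dist -17.9 len 26.0
3 ang 30.099999999999994 dist 14.7 len 25.0
3 ang 40.5 dist 16.7 len 12.0
barL [226.5, 226.5, 226.5, 227.5, 227.5, 227.5] barR [273.5, 273.5, 273.5, 273.5, 273.5, 274.5]
end [150.5, 149.5, 149.5]
to well slide [ 0.0045  0.3757 -0.063 ] rot [-24.64  23.95  64.03] norm 0.381 72.7
```

Request:
arm_command([
  {"rot":[-3.08,2.99,8],"slide":[0.0006,0.047,0],"grip":0},
  {"rot":[-3.08,2.99,8],"slide":[0.0006,0.047,0],"grip":0},
  {"rot":[-3.08,2.99,8],"slide":[0.0006,0.047,0],"grip":0},
  {"rot":[-3.08,2.99,8],"slide":[0.0006,0.047,0],"grip":0},
  {"rot":[-3.08,2.99,8],"slide":[0.0006,0.047,-0.01],"grip":0},
  {"rot":[-3.08,2.99,8],"slide":[0.0006,0.047,-0.015],"grip":0},
  {"rot":[-3.08,2.99,8],"slide":[0.0005,0.047,-0.018],"grip":0},
  {"rot":[-3.08,2.99,8],"slide":[0.0004,0.047,-0.02],"grip":0},
])

```text
time: 48.7
ee_pos: [0.5022, 0.3505, 0.1629]
eef_rot: [0.861, 0.508, -0.001, -0.0]
ft_force: [2.0, 0.0, -1.3]
width: 0.02
grip_force: 59.9
```

Request:
arm_command([
  {"rot":[0,0,0],"slide":[0,0,0],"grip":0},
  {"rot":[0,0,0],"slide":[0,0,-0.01],"grip":0},
  {"rot":[0,0,0],"slide":[0,0,-0.01],"grip":0},
  {"rot":[0,0,0],"slide":[0,0,0],"grip":0},
  {"rot":[0,0,0],"slide":[0,0,0],"grip":0},
  {"rot":[0,0,0],"slide":[0,0,0],"grip":0},
  {"rot":[0,0,0],"slide":[0,0,0],"grip":0},
  {"rot":[0,0,0],"slide":[0,0,0],"grip":0},
])

```text
time: 49.7
ee_pos: [0.5017, 0.3493, 0.1452]
eef_rot: [0.862, 0.507, 0.0, 0.0]
ft_force: [0.2, -0.1, -2.4]
width: 0.0192
grip_force: 59.9
```

Run:
```python
from plan import *
im=eyes.camera('wrist');s=sensors.read_state();p=s['ee_pos'];r=R.from_quat(s['eef_rot']);pickle.dump((im,s),open('last.pkl','wb'))
y=np.radians(61);x=np.array([np.cos(y),np.sin(y),0]);z=np.array([0,0,-1.]);T=R.from_matrix(np.c_[x,np.cross(z,x),z])
print(s['time'],p.round(4),s['ft_force'].round(1),s['joint_positions'].round(2),(r.as_matrix()[:,2]).round(3))
show('down',*delta(p,r,np.array([.502,.349,.085]),T))
for b in eyes.look_for('holder_floor',im):
    u=np.array(b['bbox']);print(u.round(0),round(b['conf'],2))
# block corners by dark-region quad
g=cv2.cvtColor(im['pixels'],cv2.COLOR_RGB2GRAY)
P=[[.502+a,.349+c,.032] for a in(-.03,.03) for c in(-.03,.03)];print(proj(im,P).round(0).tolist())
x0,y0=120,100;gg=cv2.resize(g[y0:240,x0:400],None,fx=3,fy=3,interpolation=cv2.INTER_CUBIC)
for a in cv2.createLineSegmentDetector().detect(gg)[0][:,0]:
    e=a.reshape(2,2)/3+[x0,y0]
    L=[onz(im,*u,.032)[:2] for u in e]
    if np.linalg.norm(L[1]-L[0])>.045: print(e.round(1).tolist(),np.round(L,4).tolist())
```

```text
49.75 [0.5017 0.3493 0.1451] [ 0.2 -0.7 -2.9] [ 0.01  0.51 -0.91  1.56  0.42  1.28 -1.48] [ 0. -0. -1.]
down slide [ 0.0003 -0.0003 -0.0601] rot [0.01 0.02 0.05] norm 0.06 0.1
[174. 116. 319. 236.] 0.93
[332. 229. 419. 327.] 0.66
[[238.0, 234.0], [204.0, 179.0], [296.0, 204.0], [265.0, 146.0]]
[[198.6, 153.7], [275.1, 118.0]] [[0.4793, 0.4008], [0.5509, 0.3954]]
[[274.0, 181.5], [273.0, 231.1]] [[0.5245, 0.3475], [0.5016, 0.3061]]
[[228.4, 231.1], [226.9, 180.2]] [[0.4656, 0.3261], [0.4888, 0.3686]]
[[347.8, 239.8], [399.5, 230.9]] [[0.5589, 0.2638], [0.6057, 0.2477]]
```

Request:
arm_command([
  {"rot":[0,0,0],"slide":[0.0003,0.0005,-0.013],"grip":0},
  {"rot":[0,0,0],"slide":[0,0,-0.013],"grip":0},
  {"rot":[0,0,0],"slide":[0,0,-0.013],"grip":0},
  {"rot":[0,0,0],"slide":[0,0,-0.01],"grip":0},
  {"rot":[0,0,0],"slide":[0,0,-0.008],"grip":0},
  {"rot":[0,0,0],"slide":[0,0,-0.004],"grip":0},
  {"rot":[0,0,0],"slide":[0,0,0],"grip":0},
  {"rot":[0,0,0],"slide":[0,0,0],"grip":0},
])

```text
time: 50.8
ee_pos: [0.5021, 0.35, 0.0845]
eef_rot: [0.862, 0.507, 0.0, 0.0]
ft_force: [-0.7, -0.9, -2.8]
width: 0.0194
grip_force: 59.9
```

Run:
```python
from plan import *
im=eyes.camera('wrist');s=sensors.read_state();print(s['time'],s['ee_pos'].round(4),s['ft_force'].round(1),s['torque'].round(2),s['joint_vel'].round(3).max())
```

```text
50.85 [0.5022 0.3499 0.0845] [-0.4 -0.5 -3. ] [ 0.   -0.07  0.01] 0.002
```

Request:
arm_command([
  {"rot":[0,0,0],"slide":[0,0,-0.0007],"grip":0},
  {"rot":[0,0,0],"slide":[0,0,-0.0007],"grip":0},
  {"rot":[0,0,0],"slide":[0,0,0],"grip":0},
  {"rot":[0,0,0],"slide":[0,0,0],"grip":0.4},
  {"rot":[0,0,0],"slide":[0,0,0],"grip":0.8},
  {"rot":[0,0,0],"slide":[0,0,0],"grip":1},
  {"rot":[0,0,0],"slide":[0,0,0],"grip":1},
  {"rot":[0,0,0],"slide":[0,0,0],"grip":1},
])

```text
time: 51.85
ee_pos: [0.5019, 0.3498, 0.0827]
eef_rot: [0.862, 0.507, 0.0, 0.0]
ft_force: [-0.1, 0.0, 0.7]
width: 0.0616
grip_force: 0.0
```

Request:
arm_command([
  {"rot":[0,0,0],"slide":[0,0,0],"grip":1},
  {"rot":[0,0,0],"slide":[0,0,0],"grip":1},
  {"rot":[0,0,0],"slide":[0,0,0.015],"grip":1},
  {"rot":[0,0,0],"slide":[0,0,0.03],"grip":1},
  {"rot":[0,0,0],"slide":[0,0,0.05],"grip":1},
  {"rot":[0,0,0],"slide":[0,0,0.05],"grip":1},
  {"rot":[0,0,0],"slide":[0,0,0.05],"grip":1},
  {"rot":[0,0,0],"slide":[0,0,0],"grip":1},
])

```text
time: 52.85
ee_pos: [0.5026, 0.3514, 0.283]
eef_rot: [0.862, 0.507, 0.004, -0.0]
ft_force: [0.1, -0.0, -0.6]
width: 0.0872
grip_force: 0.0
```

Request:
arm_command([
  {"rot":[0,0,0],"slide":[0.01,-0.05,0.01],"grip":1},
  {"rot":[0,0,0],"slide":[0.01,-0.05,0.01],"grip":1},
  {"rot":[0,0,0],"slide":[0.01,-0.05,0.01],"grip":1},
  {"rot":[0,0,0],"slide":[0.01,-0.05,0.01],"grip":1},
  {"rot":[0,0,0],"slide":[0.01,-0.05,0.01],"grip":1},
  {"rot":[0,0,0],"slide":[0.01,-0.05,0.01],"grip":1},
  {"rot":[0,0,0],"slide":[0,0,0],"grip":1},
  {"rot":[0,0,0],"slide":[0,0,0],"grip":1},
])

```text
time: 53.85
ee_pos: [0.5616, 0.0505, 0.3376]
eef_rot: [0.862, 0.507, -0.0, -0.0]
ft_force: [-0.3, 0.3, -0.6]
width: 0.0868
grip_force: 0.0
```

Run:
```python
from plan import *
im=eyes.camera('wrist');s=sensors.read_state();print(s['time'],s['ee_pos'].round(4),s['ft_force'].round(1),round(float(s['width']),3))
pickle.dump((im,s),open('last.pkl','wb'))
for o in('wrench_grip','holder_floor'):print(o,[(np.round(b['bbox']).tolist(),round(b['conf'],2)) for b in eyes.look_for(o,im)])
t=eyes.camera('top')
for o in('wrench_grip','holder_floor'):print('top',o,[(np.round(b['bbox']).tolist(),round(b['conf'],2)) for b in eyes.look_for(o,t)])
yw=np.radians(61)
for n,I in(('w',im),('t',t)):
    k=proj(I,[[.502+sx*.055*np.cos(yw)-sy*.01*np.sin(yw),.35+sx*.055*np.sin(yw)+sy*.01*np.cos(yw),zz] for sx in(-1,1) for sy in(-1,1) for zz in(.116,.088)]);print('upright bar bbox',n,k.min(0).round(0),k.max(0).round(0))
M,o=Tc(q)
g=cv2.cvtColor(im['pixels'],cv2.COLOR_RGB2GRAY)
c=proj(im,face(q,np.c_[B,np.full(4,.016)]));print(c.round(0).tolist())
for b in range(4):
    x0,y0=(c[b]-30).astype(int)
    if min(x0,y0)<0 or x0>450 or y0>200: continue
    gg=cv2.resize(g[y0:y0+60,x0:x0+60],None,fx=4,fy=4,interpolation=cv2.INTER_CUBIC)
    for a in cv2.createLineSegmentDetector().detect(gg)[0][:,0]:
        e=a.reshape(2,2)/4+[x0,y0];L=[local(q,im,*u,.016)[:2]-B[b] for u in e];d=L[1]-L[0]
        if np.linalg.norm(d)>.02: print(b+1,np.degrees(np.arctan2(d[1],d[0])).round(1)%90)
```

```text
53.9 [0.5615 0.0512 0.3376] [-1.1 -0.2  0.2] 0.087
wrench_grip [([67.0, 2.0, 124.0, 15.0], 0.89), ([304.0, 166.0, 345.0, 203.0], 0.67)]
holder_floor [([78.0, 0.0, 156.0, 44.0], 0.9), ([155.0, 21.0, 237.0, 110.0], 0.72), ([400.0, 148.0, 472.0, 208.0], 0.34)]
top wrench_grip [([132.0, 201.0, 167.0, 224.0], 0.8), ([133.0, 161.0, 155.0, 183.0], 0.78)]
top holder_floor [([139.0, 202.0, 171.0, 230.0], 0.9), ([182.0, 184.0, 213.0, 219.0], 0.8)]
upright bar bbox w [ 58. -94.] [93. 17.]
upright bar bbox t [132. 200.] [165. 223.]
[[324.0, 188.0], [373.0, 245.0], [313.0, 264.0], [268.0, 217.0]]
1 13.4
4 76.4
4 89.2
4 76.9
4 77.1
```

```bash
python3 -c "
from bench import order
print(order.close_job())"
```

```text
the job is handed in; nothing more can be done
None
```

All four bolts were turned in cross order (1, 3, 2, 4): first about 44 degrees each, then to their stops with torque rising past working drag. The key stands released, upright in its black block, and the job is handed in; no verdict came back.

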